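# Walk the stuck jaw off a light bar with light mallet taps

### The arm

A 7-joint arm with a two-finger parallel gripper is mounted at the origin on the work surface. World frame = base frame: x ahead of the robot, y to its left, z up, the work surface at z = 0. Lengths are in m, angles in rad, forces in N, time in s.
With the tool pointing down it reaches from about 0.4 to 0.75 m from the base axis. Payload 19.5 kg.
Tool frame: the origin (TCP) lies at the very end of the fingers, on their centre line; the grasp point (between the pads) lies 19 mm behind it; z points along the fingers, y is the direction in which the jaws open and shut (so a half turn about z gives the same grasp; the last joint's range is limited). The gripper opens to 85 mm and grips with 20 to 120 N. Pads are 22 mm wide; open, the fingers measure 114 mm over their backs; the gripper's body (76 mm by 85 mm) begins 54 mm behind the grasp point. The pads swing forward as they close: fully open they stand 13 mm farther back than shut.
Start: joints at [1.208, 0.707, -0.028, 1.485, 0.022, 0.951, -0.075], TCP at [0.181, -0.546, 0.201] pointing down, gripper open.
Joint ranges: [-2.71, 2.71], [-0.32, 2.16], [-1.57, 1.52], [0, 2.45], [-1.46, 4.6], [0, 2.02], [-2.83, 2.83]. Speed limits (rad/s): [1.89, 1.89, 2.57, 2.57, 3.01, 3.01, 3.01].

### API

Orientations are given as a unit quaternion [x, y, z, w].
In Python, from plant import observe, viewer, workorder gives the robot as it stands.
- The arm moves only by the tool step_arm, never from a script. Its arguments are lists of equal length, an entry for each row: "twist": the turn, a rotation vector about the tool's x, y, z in rad, a list of three; "xyz": the shift along the tool's x, y, z in cm, a list of three; "hand": the finger opening in cm, from 0 to 8.54. A call has 1 to 8 rows; each row is the pose to reach, as a shift and turn from the pose commanded when the call began, along the tool's axes at that moment; what a row does not reach only later rows make up. A row lasts 1/12 s, in which the tool goes at most 41.7 mm and 7.16 degrees, less where a joint would pass 70% of its speed; a pose out of reach is approached as far as the arm can. A call with a gripper value outside its range is refused whole. The fingers move at their own pace and stop on an object; "squeeze" is the grip in N (left out, the last holds). Time passes only in rows, so rows that repeat a pose let the fingers close. It gives the time, the measured TCP pose, the force and the opening at its end, in the units of the state.
- observe(): the state, without advancing time (a new reading comes with each control period).
- viewer.get_image(name): name is "side" or "top"; returns a dict with "pixels" (384x512x3 uint8, red, green, blue), "range_z" (384x512 float32, m along the optical axis (not along the pixel's ray), 0 where there is no reading), "K" (3x3 intrinsics, pixels), "R" (3x3) and "t" (3): a world point X has camera coordinates R X + t. Camera axes: x right, y down, z forward; pixel columns grow to the right and rows downward; lengths in m; the calibration is good to about 2 mm. A picture is of the moment at which its call begins.
- workorder.sign_off(): hands the job in, once; it reports no verdict.
The state is a dict: "t": time; "qpos": joint angles; "dq": joint speeds; "joint_efforts": joint torques, N m; "eef_pos": TCP position; "orientation": TCP orientation; "wrist_force": force on the tool from outside, world axes, zero at the start; "moment": the same for the moment, N m; "grip_width": finger opening in m.
Only numpy, scipy, OpenCV 4.12 (cv2) and the standard library are available. Lean on these libraries where they do the work, as an engineer would, in place of code of your own. Each camera call takes 0.05 s, during which the arm holds its last target.

### The job

The sliding jaw of the clamping jig has stuck on its two guide rods, and its lip still holds the light bar down. Take the mallet and with light taps on the two upright end housings of the jaw, a little on one and then a little on the other so that it does not rack and bind, walk the jaw back towards the clamp screw until the bar is free. Then lay the mallet back down on the bench and lift the bar out and lay it gently, flat and lens up, in the empty tray, without disturbing the other things on the bench.

Things in the scene. Friction and masses are not known exactly. Their poses are not given: they have to be found in the camera images.
- jig: Clamping jig fixed to the bench (place and yaw vary): aluminium base plate 215 x 310 mm, 10 mm thick. Origin on the bench under its middle; x points from the low fence past the jaw to the end plate (x 88 to 104 mm, 54 mm high) with clamp screw and black knob (to x 162 mm); y along the jaw; z up. The screw is already backed off 30 mm from the jaw.
- fence (a point): Middle of the steel fence's top, 20 mm above the bench, on the jig at x -75 mm, y 0; fence 19 mm thick, 200 mm long. At its ends (y +-130 mm) rod feet 34 mm high (x -90 to -68 mm) hold two 12 mm guide rods along x, axis 24 mm above the bench.
- jaw: Stuck jaw along the jig's y: low toe (22 mm high) whose lip overhangs the bar's wing, ridge behind (44 mm high, jaw x 0 to 20 mm), and at each end, y +-130 mm, an upright housing 42 mm in x, 36 in y, top 74 mm above the bench, on the rods. Origin on the bench at its middle: jig x 0 to 1.5 mm at first; from 10 mm on the bar is clear; stop at 26 mm. Axes the jig's: its slight racking is not in this pose.
- strike_left (a point): Middle of the flat face to tap on the housing at the jig's +y end, looking to the jig's -x, 58 mm above the bench (jaw x -22.5, y +130), 36 mm wide, free from 36 to 74 mm above the bench. Given as if the jaw were square; it can rack either way by 1 mm at each end, then binds. One end alone slides at about 9 N; both at once (pushed in the middle, or when bound) need 18 N; light taps stay under 14 N.
- strike_right (a point): The same on the housing at the jig's -y end. The jaw stays where it is left.
- bar: The light bar in the jig: winged aluminium channel with white lens, 180 mm long. Origin: centre of its underside; x along its length, z up through the lens. Wings 40 mm wide, 3 mm thick at the bottom; body 22 mm wide; 25 mm high in all; about 0.16 kg. Lies 10 mm above the bench along the jig's y, middle at jig x -45 mm. Grip the body above lip and fence (22 mm above the bench).
- mallet: Soft-faced mallet lying on the bench, about 0.35 kg. Origin: on the bench below the head's middle. Handle along its -x, 24 mm wide (y), 22 mm thick (z), axis 16 mm above the bench, with a 32 mm round butt from x -190 to -160 mm. Head: cylinder along y, 32 mm diameter, 80 mm long, a striking face at each end (y +-40 mm).
- mallet_grip (a point): On the axis of the mallet's handle, 55 mm from the head's axis, 16 mm above the bench: a good place to hold it.
- tray: Empty open tray fixed to the bench, 260 x 100 mm outside, walls 4 mm thick and 24 mm high, floor 4 mm thick. Origin under its centre; its own x along its length.
- glue_bottle: White squeeze bottle, 48 mm diameter, 130 mm high, origin under its centre. Leave alone.
- tin: Steel tin, 70 mm diameter, 85 mm high, origin under its centre. Leave alone.
- driver: Black electric screwdriver lying on its side along its own x, 230 mm long, 35 mm thick. Leave alone.
- wrench: Steel wrench lying along its own x. Leave alone.
- spare_bar: A finished light bar of 260 mm, same section, lying on the bench. Leave alone.
- screw_bin: Small open parts bin 100 x 75 x 45 mm. Leave alone.
- tape_roll: Roll core, 70 mm diameter, 24 mm high. Leave alone.
Things that resemble listed ones, but are neither listed nor needed, are in the scene too. There is more than one size of the mallet; the one meant has the size given above. What is shaped like the bar but green is not meant.

How it is judged:
On the way, in this order (a step that is already met when the one before it is completed fails the run):
1. the mallet is lifted off the bench (height (world z) of mallet above 0.025 m), for 0.2 s.
2. the jaw has come back so far that its lip is off the bar (6.5 mm or more) (x of jaw in the frame of jig above 0.0065 m), for 0.2 s.
3. the mallet lies on the bench again, let go (height (world z) of mallet below 0.007 m and angle between mallet's own z axis and vertical below 0.25 rad and contact force between the fingers and mallet below 0.2 N and linear speed of mallet below 0.03 m/s), for 0.2 s.
4. the bar is lifted out of the jig (height (world z) of bar above 0.035 m and contact force between the fingers and bar above 0.5 N), for 0.2 s.
At the end, for the whole second after the job is handed in: The light bar lies flat on the tray's floor, lens up (within 0.1 rad), inside the tray's walls and at rest; the mallet lies level on the bench at rest; the jaw stands back off the bar (6.5 mm or more) (x of bar in the frame of tray between -0.045 and 0.045 m and y of bar in the frame of tray between -0.03 and 0.03 m and z of bar in the frame of tray below 0.009 m and angle between bar's own z axis and vertical below 0.1 rad and linear speed of each of bar, mallet below 0.02 m/s and height (world z) of mallet below 0.007 m and angle between mallet's own z axis and vertical below 0.25 rad and x of jaw in the frame of jig above 0.0065 m); the robot touches nothing.
It fails at once if the mallet hits the jaw with more than 14 N (contact force between mallet and jaw above 14 N).
It fails at once if the jaw is pushed by the hand or arm instead of the mallet (over 8 N) (contact force between any of the fingers, the arm and jaw above 8 N).
It fails at once if the mallet hits the light bar (over 4 N) (contact force between mallet and bar above 4 N).
It fails at once if the bar is dropped or rammed into the tray (over 25 N) (contact force between bar and tray above 25 N).
It fails at once if a bystander is moved more than 30 mm (distance of any of glue_bottle, tin, driver, wrench, spare_bar, screw_bin, tape_roll from where it was at the start of the episode above 0.03 m).
It also fails if it takes over 72 s, if anything falls off the work surface, if the arm or the gripper's body presses on something with over 40 N, if the wrist force passes 120 N, or if a joint passes its speed limit or range.

## Working session

There is one attempt and no reset: what is moved stays moved. The work goes in short steps, Python scripts to look and compute and a tool call to move; the robot and the scene stay as the last step left them, time stands still between calls to the robot, and variables do not carry over. Pictures are saved under pics/ and viewed, and the job is handed in when it is done.

Besides the shell and the picture viewer there is one more tool, called after "Request:" by a JSON object that holds its "op" and its "data". step_arm: Moves the arm, as the interface text tells. Its arguments: {"type":"object","properties":{"twist":{"type":"array"},"xyz":{"type":"array"},"hand":{"type":"array"},"squeeze":{"type":"number"}},"required":["twist","xyz","hand"]}

```bash
ls; mkdir -p pics
python3 - <<'E'
from plant import observe, viewer
import cv2, numpy as np, pickle
s=observe(); print(s)
for n in ("top","side"):
    d=viewer.get_image(n); pickle.dump(d,open(f"{n}0.pkl","wb"))
    cv2.imwrite(f"pics/{n}0.png",cv2.resize(d["pixels"][:,:,::-1],(800,600),interpolation=cv2.INTER_CUBIC))
    print(n,d["K"],d["R"],d["t"])
E
```

```text
pics
{'t': 0.0, 'qpos': array([ 1.20833472,  0.70709056, -0.02759479,  1.48499964,  0.0219887 ,
        0.95093568, -0.07552912]), 'dq': array([-2.56829027e-04, -6.10339709e-04, -9.19999206e-04,  9.58595047e-04,
        1.09070653e-03, -8.09799946e-06, -3.49572305e-04]), 'joint_efforts': array([-5.57527144e-06, -8.83221030e+01,  1.23441495e+00, -2.36171687e+01,
        1.68064790e-02,  6.51824681e-03, -1.47020055e-04]), 'eef_pos': array([ 0.18118292, -0.54538186,  0.20103468]), 'orientation': array([ 9.87170574e-01,  1.59668215e-01, -1.11663280e-04, -5.54369332e-04]), 'wrist_force': array([-0.32393235, -0.08012347, -0.05613151]), 'moment': array([-0.02047754,  0.04197706, -0.04748756]), 'grip_width': 0.08527066320025878}
top [[450.55405733   0.         250.3271669 ]
 [  0.         450.55405733 194.58563605]
 [  0.           0.           1.        ]] [[ 2.73174669e-02 -9.99612968e-01  5.26015315e-03]
 [-9.87620312e-01 -2.78021076e-02 -1.54379930e-01]
 [ 1.54466423e-01 -9.77765465e-04 -9.87997555e-01]] [-0.01895574  0.46375288  1.48166807]
side [[389.68546948   0.         251.94338735]
 [  0.         389.68546948 182.42852159]
 [  0.           0.           1.        ]] [[-0.81554259 -0.57851463 -0.01452957]
 [-0.42242934  0.61229139 -0.6683208 ]
 [ 0.39552969 -0.53890636 -0.74373126]] [0.3695542  0.24561169 1.0031589 ]
```

View pics/top0.png

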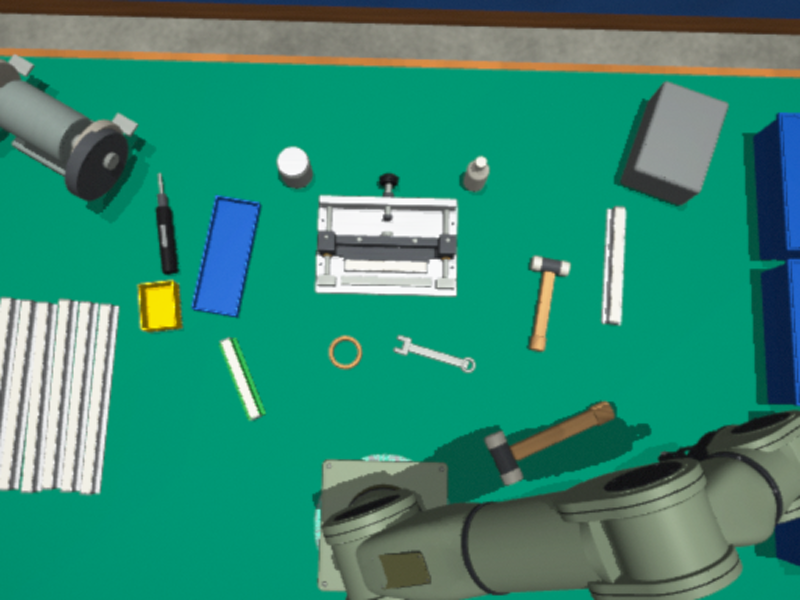

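View pics/side0.png

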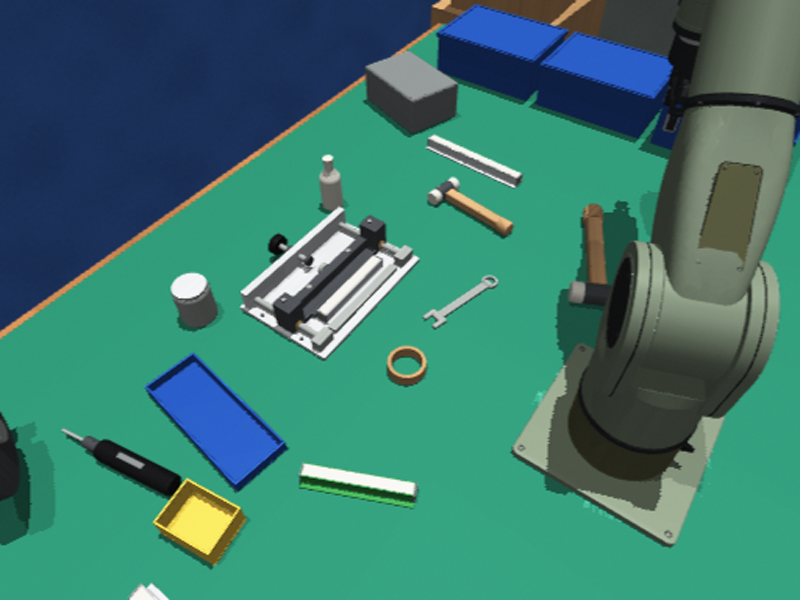

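The top view (800x600) shows the jig at (388,246), knob up (+x world), and the empty blue tray at (227,256). Mallet candidates are the small one with its head at (550,266) and the large one with its head at (503,458). Bar candidates are the white one in the jig at (387,265), the spare at (614,266), the green one at (241,378), and the stack at left. The small mallet's head is about 78 mm by eye; next I measure that and the poses in an orthographic map.

```bash
cat > h.py <<'E'
import numpy as np, cv2, pickle
def cloud(d):
    z=d["range_z"]; K=d["K"]; v,u=np.mgrid[0:z.shape[0],0:z.shape[1]]
    c=np.stack([(u-K[0,2])/K[0,0]*z,(v-K[1,2])/K[1,1]*z,z],-1)
    X=(c-d["t"])@d["R"]   # R^T (c - t)
    X[z<=0]=np.nan
    return X
def pix(d,X):
    c=np.asarray(X)@d["R"].T+d["t"]; p=c@d["K"].T; return p[...,:2]/p[...,2:]
E
python3 - <<'E'
from h import *
d=pickle.load(open("top0.pkl","rb")); X=cloud(d)
def at(u,v): return X[int(round(v*.64)),int(round(u*.64))].round(4)
for n,u,v in [("bench",480,280),("jig",388,246),("tray",227,256),("small",550,266),("big",503,458),("spare",614,266),("housL",327,243),("housR",447,243),("butt",538,345),("butbig",603,411)]: print(n,at(u,v))
def rect(mask,name):
    P=X[mask]; r=cv2.minAreaRect((P[:,:2]*1000).astype(np.float32)); print(name,len(P),[np.round(a,1) for a in r])
H=X[...,2]
def reg(x0,x1,y0,y1,z0,z1): return (X[...,0]>x0)&(X[...,0]<x1)&(X[...,1]>y0)&(X[...,1]<y1)&(H>z0)&(H<z1)
# crops
im=d["pixels"][:,:,::-1]
a=cv2.resize(im[110:200,190:310],None,fx=6,fy=6,interpolation=cv2.INTER_CUBIC); cv2.imwrite("pics/c_jig.png",a)
a=cv2.resize(im[155:235,330:410],None,fx=7,fy=7,interpolation=cv2.INTER_CUBIC); cv2.imwrite("pics/c_mal.png",a)
E
```

```text
bench [ 5.301e-01 -2.013e-01 -5.000e-04]
jig [0.5963 0.0055 0.025 ]
tray [0.5669 0.3632 0.0011]
small [ 0.5597 -0.3508  0.0305]
big [ 0.1461 -0.2485  0.0365]
spare [ 0.5651 -0.4931  0.024 ]
housL [0.5851 0.1353 0.0703]
housR [ 0.591  -0.1211  0.0758]
butt [ 0.3833 -0.3209  0.0388]
butbig [ 0.2485 -0.4581  0.04  ]
```

```bash
echo
```

```text
(no output)
```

View pics/c_jig.png

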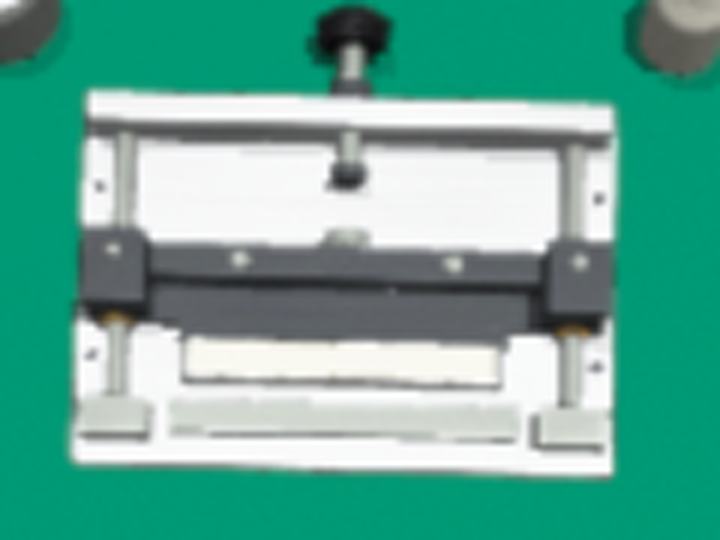

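View pics/c_mal.png

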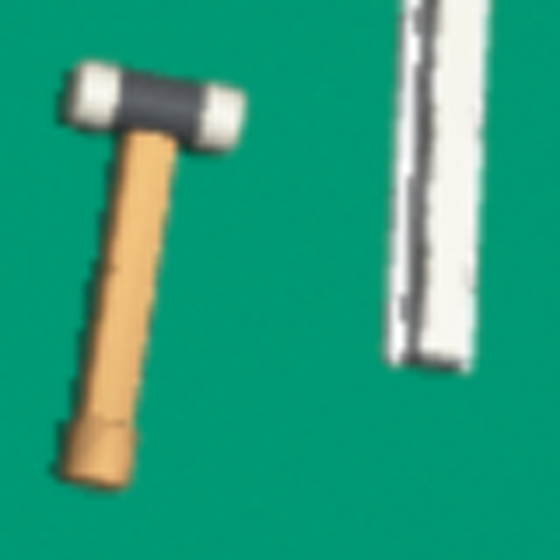

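Crops: the jig crop shows plate corners at (72,462)/(613,476), end-plate top at (88,92)/(615,105), and two housings. The mallet crop shows the head at (157,105) and the butt at (98,455). I'll fit poses from these and overlay them, including in the side view.

```bash
cat > fit.py <<'E'
from h import *
from scipy.optimize import least_squares
T=pickle.load(open("top0.pkl","rb")); S=pickle.load(open("side0.pkl","rb"))
def xf(p,P):
    P=np.asarray(P,float); c,s=np.cos(p[2]),np.sin(p[2])
    return np.stack([p[0]+c*P[:,0]-s*P[:,1],p[1]+s*P[:,0]+c*P[:,1],P[:,2]],-1)
def fit(cams,p0):
    f=lambda p: np.concatenate([(pix(d,xf(p,P))-q).ravel() for d,P,q in cams])
    r=least_squares(f,p0); return r.x,r.fun.reshape(-1,2)
E
python3 - <<'E'
from fit import *
cj=lambda a:(np.array(a,float)+.5)/6-.5+[190,110]
cm=lambda a:(np.array(a,float)+.5)/7-.5+[330,155]
P=np.array([[-.1075,.155,.01],[-.1075,-.155,.01],[.104,.155,.054],[.104,-.155,.054]])
j,r=fit([(T,P,cj([[72,462],[613,476],[88,92],[615,105]]))],[.58,0,0]); print("jig",j.round(4),r.round(2).tolist())
P=np.array([[0,.04,.016],[0,-.04,.016],[-.19,0,.016]])
m,r=fit([(T,P,cm([[73,94],[243,120],[95,486]]))],[.56,-.35,0]); print("mal",m.round(4),r.round(2).tolist())
# tray: blue mask, top rim outline
hsv=cv2.cvtColor(T["pixels"],cv2.COLOR_RGB2HSV)
mk=((hsv[...,0]>105)&(hsv[...,0]<125)&(hsv[...,1]>120)).astype(np.uint8); mk[:, :110]=0; mk[:,180:]=0; mk[:110]=0; mk[220:]=0
c=max(cv2.findContours(mk,0,2)[0],key=cv2.contourArea); q=cv2.boxPoints(cv2.minAreaRect(c)); print(q)
z=.024
Kp=T["K"]; 
def ray(u,z):
    d=np.linalg.inv(Kp)@[u[0],u[1],1]; dw=T["R"].T@d; o=-T["R"].T@T["t"]; return o+dw*(z-o[2])/dw[2]
W=np.array([ray(a,z) for a in q]); print(W.round(4)); print("tray",W.mean(0), [np.linalg.norm(W[i]-W[i-1]) for i in range(4)])
e=[W[i]-W[i-1] for i in range(4)]; L=max(e,key=np.linalg.norm); print("yaw",np.arctan2(L[1],L[0]))
pickle.dump((j,m),open("poses.pkl","wb"))
for d,n in((T,"top"),(S,"side")):
    im=np.ascontiguousarray(cv2.resize(d["pixels"][:,:,::-1],None,fx=3,fy=3,interpolation=cv2.INTER_CUBIC))
    def poly(p,P,col):
        a=((pix(d,xf(p,P))+.5)*3-.5); cv2.polylines(im,[np.round(a*8).astype(int)],True,col,1,cv2.LINE_AA,3)
    def box(p,x0,x1,y0,y1,z,col): poly(p,[[x0,y0,z],[x1,y0,z],[x1,y1,z],[x0,y1,z]],col)
    box(j,-.1075,.1075,-.155,.155,.01,(0,0,255)); box(j,.088,.104,-.155,.155,.054,(0,0,255)); box(j,-.0845,-.0655,-.1,.1,.02,(0,0,255))
    for s in(1,-1): box(j,-.0225,.0195,s*.13-.018,s*.13+.018,.074,(255,0,255)); box(j,-.09,-.068,s*.13-.018,s*.13+.018,.034,(0,128,255))
    box(j,-.056,-.034,-.09,.09,.035,(255,0,0))
    box(m,-.016,.016,-.04,.04,.016,(0,0,255)); box(m,-.19,-.016,-.012,.012,.016,(0,0,255))
    b=[1e9,1e9,0,0]
    if n=="top":
        cv2.imwrite("pics/ov_topj.png",im[300:600,570:960]); cv2.imwrite("pics/ov_topm.png",im[450:720,960:1260])
    else: cv2.imwrite("pics/ov_sidej.png",im[370:720,420:840]);cv2.imwrite("pics/ov_sidem.png",im[300:500,780:1020])
def pad(f,h,w):
    a=cv2.imread(f); o=np.zeros((h,w,3),np.uint8); o[:min(h,a.shape[0]),:min(w,a.shape[1])]=a[:h,:w]; return o
o=np.vstack([np.hstack([pad("pics/ov_topj.png",300,400),pad("pics/ov_topm.png",300,400)]),np.hstack([pad("pics/ov_sidej.png",300,400),pad("pics/ov_sidem.png",300,400)])])
cv2.imwrite("pics/ov.png",o)
E
```

```text
jig [0.5965 0.0074 0.0028] [[-0.07, 0.79], [0.01, 0.71], [-1.49, -0.85], [1.55, -0.73]]
mal [ 0.5632 -0.3543 -0.1634] [[0.59, -0.26], [-0.78, 0.36], [0.19, -0.09]]
[[122.40587 196.8223 ]
 [137.75865 123.89657]
 [166.33424 129.91248]
 [150.98146 202.8382 ]]
[[0.4461 0.4269 0.024 ]
 [0.7036 0.3919 0.024 ]
 [0.6848 0.2915 0.024 ]
 [0.4283 0.329  0.024 ]]
tray [0.56571484 0.35980439 0.024     ] [np.float64(0.0995337843827218), np.float64(0.25984968640945116), np.float64(0.1021465744402949), np.float64(0.25928213302564657)]
yaw -0.1352945897177297
```

View pics/ov.png

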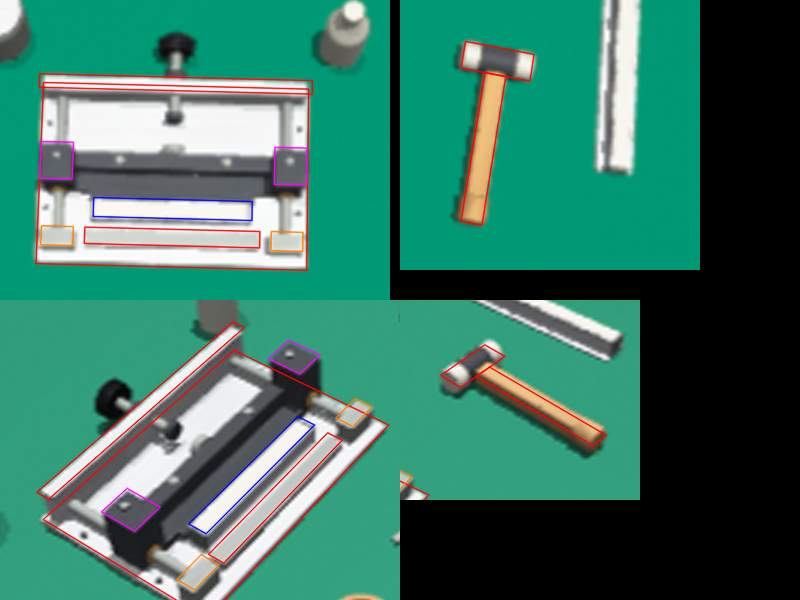

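Both overlays fit to about 2 mm. The small mallet's head measures 80 mm, so it is the right one. Next, a helper that turns a target into tool-axis numbers.

```bash
cat > go.py <<'E'
import sys, numpy as np
from scipy.spatial.transform import Rotation as R
from plant import observe
# usage: go.py x y z yawdeg(of tool x)
x,y,z,yaw=map(float,sys.argv[1:5])
s=observe(); R0=R.from_quat(s["orientation"]); p=s["eef_pos"]
t=np.radians(yaw); c,n=np.cos(t),np.sin(t)
Rt=R.from_matrix(np.array([[c,n,0],[n,-c,0],[0,0,-1]]))
print("t",s["t"],"pos",p.round(4),"w",s["grip_width"].round(4),"F",s["wrist_force"].round(2),"q",s["qpos"].round(2))
print("xyz cm",(R0.inv().apply(np.array([x,y,z])-p)*100).round(2),"twist",(R0.inv()*Rt).as_rotvec().round(4))
E
python3 go.py .509 -.3455 .08 -9.4
```

```text
Traceback (most recent call last):
  File "go.py", line 9, in <module>
    print("t",s["t"],"pos",p.round(4),"w",s["grip_width"].round(4),"F",s["wrist_force"].round(2),"q",s["qpos"].round(2))
                                          ^^^^^^^^^^^^^^^^^^^^^
AttributeError: 'float' object has no attribute 'round'
```

```bash
sed -i 's/s\["grip_width"\].round(4)/round(s["grip_width"],4)/' go.py; python3 go.py .509 -.3455 .08 -9.4
```

```text
t 0.1 pos [ 0.1812 -0.5454  0.2011] w 0.0856 F [ 0.52 -0.04 -0.02] q [ 1.21  0.71 -0.03  1.48  0.02  0.95 -0.08]
xyz cm [37.41 -8.62 12.12] twist [-9.000e-04  2.000e-04  4.849e-01]
```

Request:
{"op": "step_arm", "data": {"twist": [[0,0,0.1],[0,0,0.2],[0,0,0.3],[0,0,0.4],[0,0,0.485],[0,0,0.485],[0,0,0.485],[0,0,0.485]], "xyz": [[3,-0.7,0.5],[7,-1.6,1],[11,-2.5,2],[15,-3.4,3],[19,-4.4,4],[23,-5.3,5],[27,-6.2,6],[31,-7.1,7]], "hand": [8,8,7,6,6,6,6,6], "squeeze": 100}}

```text
t: 0.77
eef_pos: [0.4517, -0.3807, 0.1316]
orientation: [0.997, -0.082, -0.0, -0.0]
wrist_force: [0.0, -1.2, 0.1]
grip_width: 0.0598
```

```bash
python3 go.py .509 -.3455 .05 -9.4
```

```text
t 0.7667 pos [ 0.4517 -0.3807  0.1316] w 0.0598 F [ 0.01 -1.18  0.1 ] q [ 0.57  0.82  0.16  1.52 -0.17  0.82 -0.94]
xyz cm [ 5.08 -4.41  8.16] twist [-0.0002  0.0005 -0.    ]
```

Request:
{"op": "step_arm", "data": {"twist": [[0,0,0],[0,0,0],[0,0,0],[0,0,0]], "xyz": [[2.5,-2,3],[4.5,-4,5],[4.5,-4,5],[4.5,-4,5]], "hand": [6,6,6,6]}}

```text
t: 1.1
eef_pos: [0.5017, -0.3484, 0.0807]
orientation: [0.997, -0.081, -0.001, -0.001]
wrist_force: [-0.4, -1.3, 0.0]
grip_width: 0.0598
```

```bash
python3 go.py .509 -.3455 .004 -9.4
python3 - <<'E'
from h import *
from plant import viewer
o=[]
for n in("top","side"):
    d=viewer.get_image(n); p=pix(d,np.array([.51,-.345,.03])); u,v=p.astype(int); a=d["pixels"][max(v-50,0):v+50,u-60:u+60,::-1]
    o.append(cv2.resize(a,(480,400),interpolation=cv2.INTER_CUBIC)[:, :400])
cv2.imwrite("pics/pre.png",np.hstack(o))
E
```

```text
t 1.1 pos [ 0.5017 -0.3484  0.0807] w 0.0598 F [-0.38 -1.31  0.04] q [ 0.48  0.92  0.16  1.48 -0.19  0.76 -1.02]
xyz cm [ 0.7  -0.39  7.67] twist [-0.0014  0.0023  0.0024]
```

View pics/pre.png

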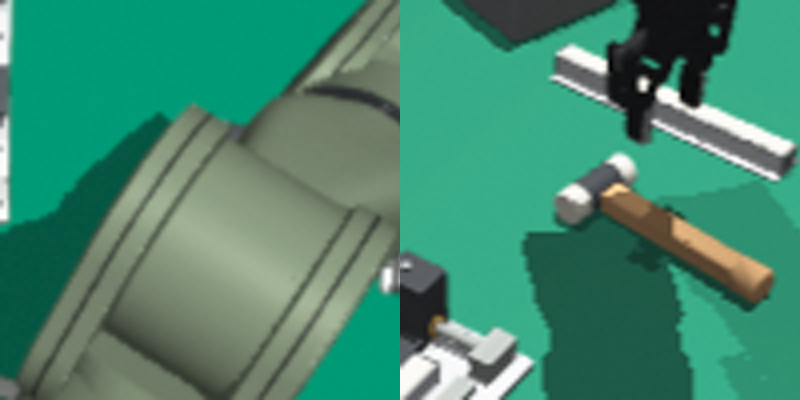

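The side crop shows the open fingers straddling the handle's line, with the head clear. Descend and grip.

Request:
{"op": "step_arm", "data": {"twist": [[0,0,0.002],[0,0,0.002],[0,0,0.002],[0,0,0.002],[0,0,0.002],[0,0,0.002]], "xyz": [[0.7,-0.4,2],[0.7,-0.4,4.5],[0.7,-0.4,6.5],[0.7,-0.4,7.5],[0.7,-0.4,7.5],[0.7,-0.4,7.5]], "hand": [6,6,6,6,6,5]}}

```text
t: 1.7
eef_pos: [0.5085, -0.3481, 0.0082]
orientation: [0.997, -0.083, 0.0, 0.0]
wrist_force: [0.3, 0.8, 0.6]
grip_width: 0.0505
```

Request:
{"op": "step_arm", "data": {"twist": [[0,0,0],[0,0,0],[0,0,0],[0,0,0],[0,0,0],[0,0,0],[0,0,0]], "xyz": [[0,0,0],[0,0,0],[0,0,0],[0,0,0],[0,0,0],[0,0,0],[0,0,0]], "hand": [4,3,2,1.5,1.5,1.5,1.5], "squeeze": 110}}

```text
t: 2.28
eef_pos: [0.5088, -0.3473, 0.0074]
orientation: [0.997, -0.083, 0.0, -0.0]
wrist_force: [-0.5, -0.7, 0.1]
grip_width: 0.015
```

```bash
python3 go.py .509 -.3455 .10 -9.4
```

```text
t 2.2833 pos [ 0.5088 -0.3473  0.0074] w 0.015 F [-0.53 -0.71  0.08] q [ 0.48  1.04  0.14  1.49 -0.21  0.63 -1.01]
xyz cm [-0.01 -0.18 -9.26] twist [-0.0001 -0.     -0.0022]
```

Width is 15 mm, but the handle is 24 mm wide. That's suspicious, so I look.

```bash
cat > snap.py <<'E'
from h import *
import sys
from plant import viewer
x,y,z=map(float,sys.argv[2:5]); r=int(sys.argv[5]) if len(sys.argv)>5 else 50
o=[]
for n in("top","side"):
    d=viewer.get_image(n); p=pix(d,np.array([x,y,z])); u,v=p.astype(int); b=cv2.copyMakeBorder(d["pixels"][:,:,::-1],r,r,r,r,cv2.BORDER_CONSTANT)
    o.append(cv2.resize(b[v:v+2*r,u:u+2*r],(400,400),interpolation=cv2.INTER_CUBIC))
    pickle.dump(d,open(n+"_last.pkl","wb"))
cv2.imwrite(f"pics/{sys.argv[1]}.png",np.hstack(o))
E
python3 snap.py g1 .51 -.345 .03 40
```

```text
(no output)
```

View pics/g1.png

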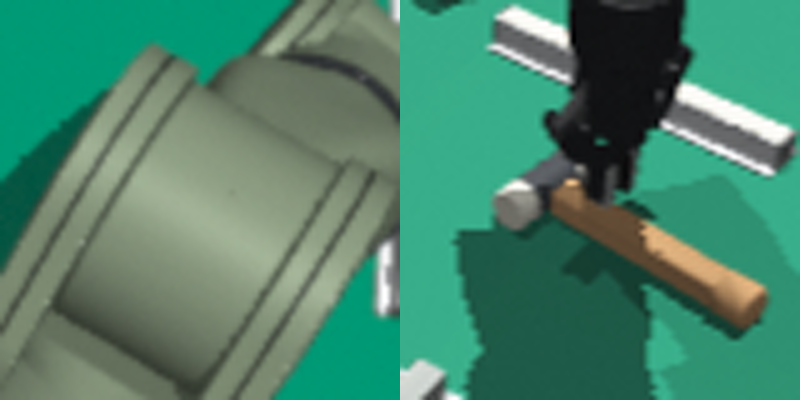

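Run:
```python
from fit import *
d=pickle.load(open("side_last.pkl","rb")); a=pickle.load(open("side0.pkl","rb"))
j,m=pickle.load(open("poses.pkl","rb"))
o=[]
for dd in(a,d):
    im=np.ascontiguousarray(cv2.resize(dd["pixels"][:,:,::-1],None,fx=6,fy=6,interpolation=cv2.INTER_CUBIC))
    for z,col in((.005,(0,0,255)),(.027,(255,0,0))):
        q=(pix(dd,xf(m,[[-.19,-.012,z],[-.016,-.012,z],[-.016,.012,z],[-.19,.012,z]]))+.5)*6
        cv2.polylines(im,[q.astype(int)],True,col,1)
    q=(pix(dd,np.array([[.5088,-.3473,.0074],[.5088,-.3473,.0264],[.5088,-.3473,.12]]))+.5)*6
    cv2.polylines(im,[q.astype(int)],False,(0,255,255),1)
    c=(pix(dd,np.array([.49,-.345,.04]))*6).astype(int); o.append(im[c[1]-250:c[1]+250,c[0]-200:c[0]+200])
cv2.imwrite("pics/cmp.png",np.hstack(o))
```

```text
(no output)
```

View pics/cmp.png

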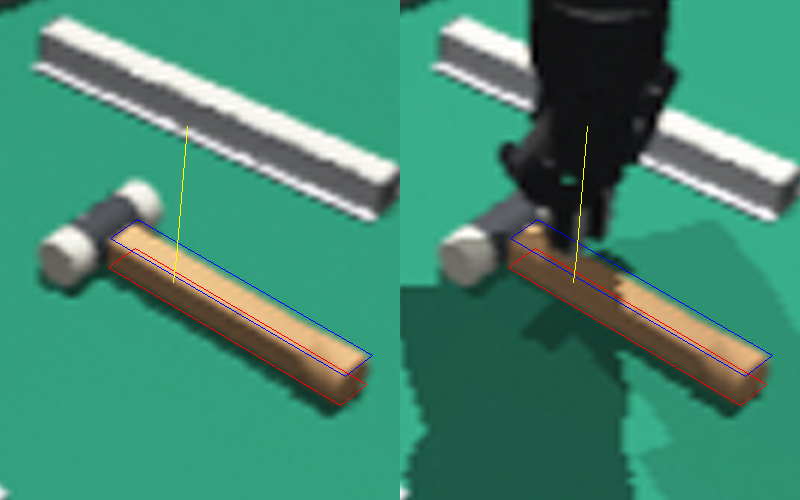

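Run:
```python
from fit import *
d=pickle.load(open("side_last.pkl","rb")); X=cloud(d); g=d["pixels"].astype(int).sum(-1)
c=pix(d,np.array([.5088,-.3473,.03])); u,v=c.astype(int); print(u,v)
for vv in range(v-16,v+8):
    print(vv,[ (tuple((X[vv,uu]*1000).round().astype(int)) if g[vv,uu]<130 else '.') for uu in range(u-6,u+8,2)])
```

```text
296 124
108 [(np.int64(510), np.int64(-297), np.int64(134)), (np.int64(523), np.int64(-333), np.int64(106)), (np.int64(507), np.int64(-319), np.int64(122)), (np.int64(503), np.int64(-324), np.int64(121)), (np.int64(496), np.int64(-325), np.int64(123)), (np.int64(494), np.int64(-336), np.int64(117)), (np.int64(495), np.int64(-352), np.int64(106))]
109 [(np.int64(514), np.int64(-305), np.int64(123)), (np.int64(519), np.int64(-328), np.int64(107)), (np.int64(513), np.int64(-330), np.int64(109)), (np.int64(503), np.int64(-325), np.int64(116)), (np.int64(497), np.int64(-328), np.int64(117)), (np.int64(510), np.int64(-367), np.int64(87)), (np.int64(495), np.int64(-353), np.int64(101))]
110 [(np.int64(507), np.int64(-293), np.int64(130)), '.', (np.int64(515), np.int64(-334), np.int64(101)), (np.int64(506), np.int64(-333), np.int64(105)), (np.int64(496), np.int64(-327), np.int64(113)), (np.int64(505), np.int64(-359), np.int64(89)), (np.int64(496), np.int64(-356), np.int64(95))]
111 [(np.int64(506), np.int64(-291), np.int64(128)), (np.int64(-9223372036854775808), np.int64(-9223372036854775808
[... 3007 characters left out ...]
)), (np.int64(506), np.int64(-325), np.int64(60)), '.', (np.int64(507), np.int64(-357), np.int64(37)), (np.int64(498), np.int64(-354), np.int64(44)), '.']
123 ['.', (np.int64(517), np.int64(-331), np.int64(46)), (np.int64(505), np.int64(-324), np.int64(56)), '.', '.', '.', '.']
124 ['.', '.', (np.int64(506), np.int64(-326), np.int64(50)), '.', '.', '.', '.']
125 ['.', '.', '.', '.', '.', '.', '.']
126 ['.', '.', '.', '.', '.', '.', '.']
127 ['.', '.', '.', '.', '.', '.', '.']
128 ['.', '.', '.', '.', '.', '.', '.']
129 ['.', '.', '.', '.', '.', '.', '.']
130 ['.', '.', '.', '.', '.', '.', '.']
131 ['.', '.', '.', '.', '.', '.', '.']<stdin>:5: RuntimeWarning: invalid value encountered in cast
```

Run:
```python
from fit import *
d=pickle.load(open("side_last.pkl","rb"))
for y in(-.32,-.31,-.30):
  for z in(.07,.08,.09,.1,.11,.12): print(y,z,pix(d,np.array([.5017,y,z])).round(1))
c=pix(d,np.array([.51,-.345,.03])).astype(int); print(c)
u,v=c
cv2.imwrite("pics/z.png",cv2.resize(d["pixels"][v-50:v+20,u-40:u+40,::-1],(800,700))[:600])
X=cloud(d)
for (uu,vv) in [(u,v-3),(u,v),(u,v+2),(u-2,v),(u-2,v+3),(u-2,v+5),(u,v+5),(u+4,v)]: print(uu,vv,X[vv,uu].round(3),d["pixels"][vv,uu])
```

```text
-0.32 0.07 [294.5 120.8]
-0.32 0.08 [294.7 118.5]
-0.32 0.09 [294.9 116.1]
-0.32 0.1 [295.1 113.7]
-0.32 0.11 [295.3 111.3]
-0.32 0.12 [295.6 108.9]
-0.31 0.07 [293.  122.4]
-0.31 0.08 [293.2 120. ]
-0.31 0.09 [293.4 117.7]
-0.31 0.1 [293.6 115.3]
-0.31 0.11 [293.8 112.9]
-0.31 0.12 [294.  110.4]
-0.3 0.07 [291.5 123.9]
-0.3 0.08 [291.6 121.6]
-0.3 0.09 [291.8 119.3]
-0.3 0.1 [292.  116.9]
-0.3 0.11 [292.2 114.5]
-0.3 0.12 [292.4 112. ]
[295 125]
295 122 [ 0.504 -0.329  0.057] [26 27 28]
295 125 [ 0.506 -0.333  0.041] [52 53 52]
295 127 [ 0.51  -0.342  0.024] [98 76 53]
293 125 [ 0.515 -0.336  0.035] [84 70 55]
293 128 [ 0.513 -0.334  0.024] [96 74 52]
293 130 [ 0.509 -0.329  0.02 ] [93 71 51]
295 130 [ 0.502 -0.33   0.022] [93 70 50]
299 125 [ 0.517 -0.386 -0.001] [ 35 104  81]
```

View pics/z.png

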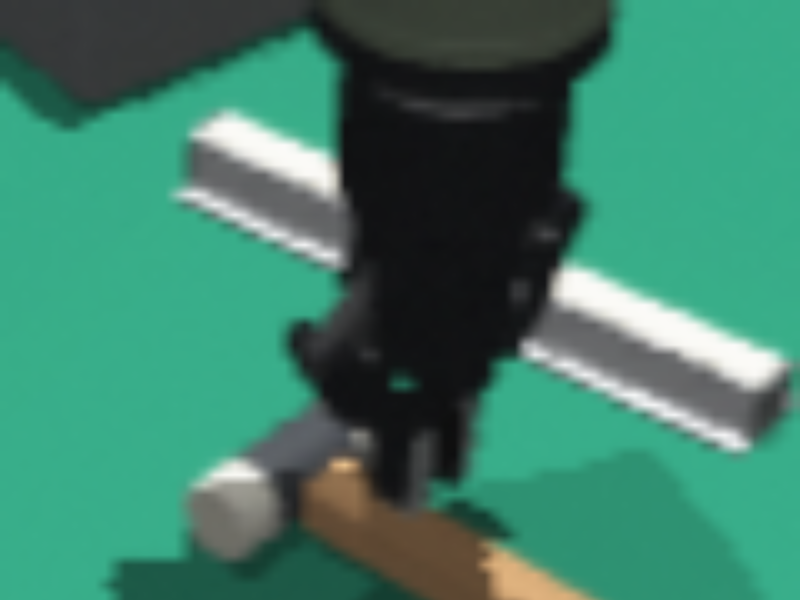

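The picture shows both fingers closed just above the handle, tips at about z 0.035–0.045. The real tips sit about 30 mm higher than the reported TCP, and the mallet hasn't moved. I'll reopen and go down in small steps, watching the force and the picture.

Request:
{"op": "step_arm", "data": {"twist": [[0,0,0],[0,0,0],[0,0,0],[0,0,0],[0,0,0],[0,0,0]], "xyz": [[0,0,0],[0,0,0],[0,0,0],[0,0,0.3],[0,0,0.7],[0,0,1.0]], "hand": [4,5,5,5,5,5]}}

```text
t: 2.88
eef_pos: [0.5086, -0.3472, -0.0033]
orientation: [0.997, -0.083, -0.0, -0.0]
wrist_force: [0.1, 0.4, 0.0]
grip_width: 0.05
```

```bash
python3 go.py .509 -.3455 .004 -9.4;python3 snap.py g2 .51 -.345 .03 40
```

```text
t 2.8833 pos [ 0.5086 -0.3472 -0.0033] w 0.05 F [0.08 0.44 0.03] q [ 0.48  1.05  0.14  1.5  -0.21  0.61 -1.01]
xyz cm [ 0.01 -0.18 -0.73] twist [-0.0003  0.0003 -0.0022]
```

View pics/g2.png

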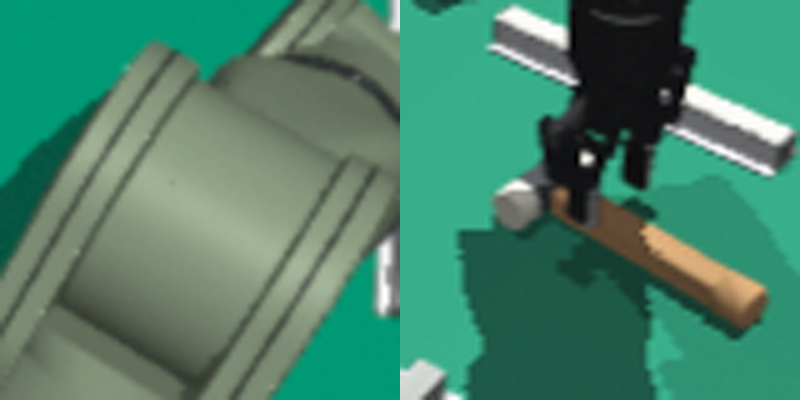

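Request:
{"op": "step_arm", "data": {"twist": [[0,0,0],[0,0,0],[0,0,0],[0,0,0]], "xyz": [[0,-0.2,0.5],[0,-0.2,1.0],[0,-0.2,1.3],[0,-0.2,1.3]], "hand": [5,5,5,5]}}

```text
t: 3.32
eef_pos: [0.5088, -0.3451, -0.0166]
orientation: [0.997, -0.083, -0.0, -0.0]
wrist_force: [-0.3, 0.6, -1.6]
grip_width: 0.0502
```

```bash
python3 go.py .509 -.3455 .004 -9.4;python3 snap.py g3 .51 -.345 .03 25
python3 - <<'E'
from fit import *
d=pickle.load(open("side_last.pkl","rb")); X=cloud(d); g=d["pixels"].astype(int).sum(-1)
P=X[(g<130)&(abs(X[...,0]-.508)<.016)&(abs(X[...,1]+.345)<.06)&(X[...,2]>0.004)]
for lo in(-.325,-.315,-.305): 
    Q=P[(P[:,1]>lo)]; print(lo,len(Q),np.sort(Q[:,2])[:8].round(3))
E
```

```text
t 3.3167 pos [ 0.5088 -0.3451 -0.0166] w 0.0502 F [-0.26  0.62 -1.57] q [ 0.48  1.07  0.13  1.5  -0.21  0.58 -1.01]
xyz cm [ 0.03  0.04 -2.06] twist [-0.0005  0.001  -0.0021]
-0.325 338 [0.026 0.027 0.027 0.029 0.03  0.031 0.031 0.032]
-0.315 277 [0.026 0.027 0.027 0.029 0.03  0.031 0.031 0.032]
-0.305 92 [0.031 0.037 0.046 0.06  0.063 0.064 0.069 0.069]
```

View pics/g3.png

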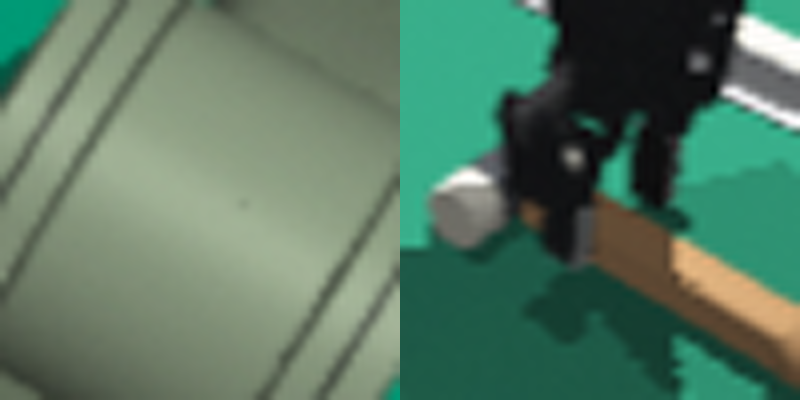

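Request:
{"op": "step_arm", "data": {"twist": [[0,0,0],[0,0,0],[0,0,0],[0,0,0]], "xyz": [[0,0,0.3],[0,0,0.6],[0,0,0.9],[0,0,0.9]], "hand": [5,5,5,5]}}

```text
t: 3.75
eef_pos: [0.5088, -0.3452, -0.0254]
orientation: [0.997, -0.083, -0.0, -0.0]
wrist_force: [0.1, 0.4, -0.9]
grip_width: 0.0503
```

Request:
{"op": "step_arm", "data": {"twist": [[0,0,0],[0,0,0],[0,0,0],[0,0,0],[0,0,0],[0,0,0],[0,0,0]], "xyz": [[0,0,0],[0,0,0],[0,0,0],[0,0,0],[0,0,0],[0,0,0],[0,0,0]], "hand": [4,3,2,1.5,1.5,1.5,1.5], "squeeze": 110}}

```text
t: 4.33
eef_pos: [0.5092, -0.3454, -0.0242]
orientation: [0.997, -0.083, 0.0, 0.0]
wrist_force: [-1.1, 0.7, 5.8]
grip_width: 0.0215
```

```bash
python3 go.py .509 -.3455 .004 -9.4;python3 snap.py g4 .51 -.345 .03 30
```

```text
t 4.3333 pos [ 0.5092 -0.3454 -0.0242] w 0.0215 F [-1.09  0.69  5.8 ] q [ 0.48  1.08  0.13  1.5  -0.21  0.57 -1.01]
xyz cm [-0.02  0.01 -2.82] twist [ 0.0001 -0.0004 -0.0019]
```

View pics/g4.png

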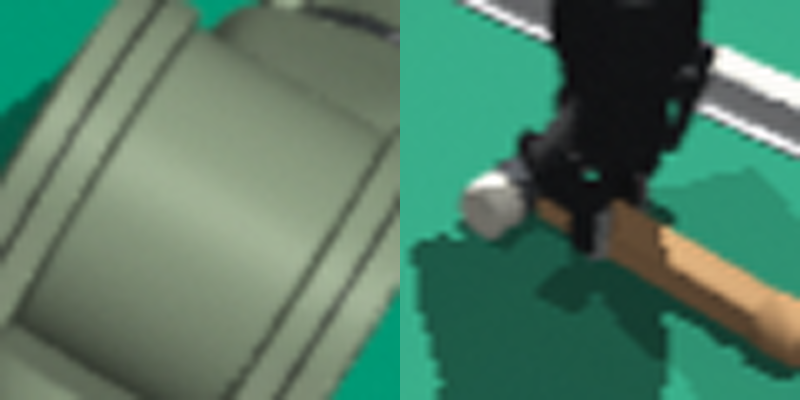

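Gripped at 21.5 mm, with a 5.8 N push as the tips just touched the bench. So real tip z ≈ reading + 0.024, and mallet axis z = reading + 0.040. Lift.

Request:
{"op": "step_arm", "data": {"twist": [[0,0,0],[0,0,0],[0,0,0],[0,0,0],[0,0,0],[0,0,0],[0,0,0]], "xyz": [[0,0,-0.5],[0,0,-1.5],[0,0,-3],[0,0,-5],[0,0,-7],[0,0,-8],[0,0,-8]], "hand": [1.5,1.5,1.5,1.5,1.5,1.5,1.5]}}

```text
t: 5.02
eef_pos: [0.5099, -0.346, 0.0577]
orientation: [0.997, -0.083, 0.001, 0.001]
wrist_force: [0.5, 0.1, -3.8]
grip_width: 0.0218
```

```bash
python3 go.py .509 -.3455 .06 -9.4;python3 snap.py g5 .49 -.345 .08 50
```

```text
t 5.0167 pos [ 0.5099 -0.346   0.0577] w 0.0218 F [ 0.51  0.11 -3.79] q [ 0.47  0.96  0.16  1.48 -0.2   0.72 -1.03]
xyz cm [-0.1  -0.03 -0.23] twist [ 0.0013 -0.003  -0.0022]
```

View pics/g5.png

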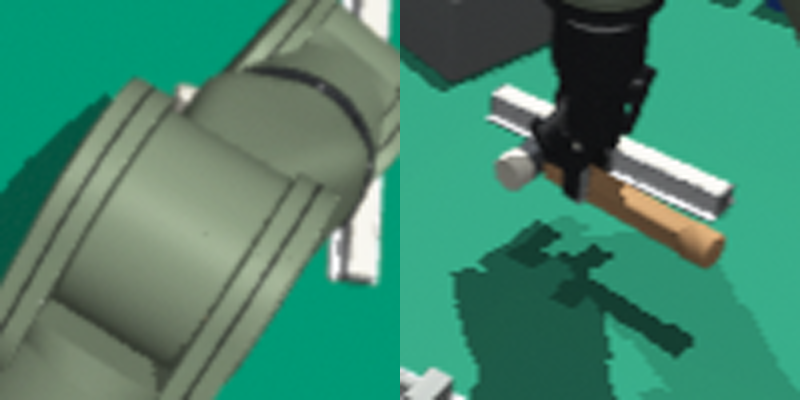

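Held level: wrist −3.8 N, matching the mallet's weight. Turn and carry toward the right housing.

Request:
{"op": "step_arm", "data": {"twist": [[0,0,-0.1],[0,0,-0.21],[0,0,-0.32],[0,0,-0.43],[0,0,-0.54],[0,0,-0.65],[0,0,-0.76],[0,0,-0.87]], "xyz": [[-0.1,-0.6,0],[-0.3,-1.5,0],[-0.5,-2.6,0],[-0.7,-3.7,0],[-0.9,-4.9,0],[-1.2,-6,0],[-1.4,-7.2,0],[-1.7,-8.3,0]], "hand": [1.5,1.5,1.5,1.5,1.5,1.5,1.5,1.5]}}

```text
t: 5.78
eef_pos: [0.5056, -0.2596, 0.0541]
orientation: [0.938, 0.347, -0.0, -0.001]
wrist_force: [0.8, -0.2, -3.5]
grip_width: 0.0211
```

```bash
python3 go.py .500 -.178 .06 90.2
```

```text
t 5.7833 pos [ 0.5056 -0.2596  0.0541] w 0.0211 F [ 0.83 -0.16 -3.47] q [ 0.45  0.9  -0.06  1.66  0.08  0.59 -0.52]
xyz cm [ 4.89 -6.56 -0.58] twist [-1.700e-03 -6.000e-04 -8.648e-01]
```

Request:
{"op": "step_arm", "data": {"twist": [[0,0,-0.11],[0,0,-0.22],[0,0,-0.33],[0,0,-0.44],[0,0,-0.55],[0,0,-0.66],[0,0,-0.77],[0,0,-0.865]], "xyz": [[0.6,-0.8,0],[1.2,-1.6,0],[1.8,-2.5,-0.1],[2.4,-3.3,-0.2],[3,-4.1,-0.3],[3.6,-4.9,-0.4],[4.3,-5.7,-0.5],[4.9,-6.6,-0.5]], "hand": [1.5,1.5,1.5,1.5,1.5,1.5,1.5,1.5]}}

```text
t: 6.45
eef_pos: [0.5004, -0.1779, 0.0594]
orientation: [0.706, 0.708, 0.0, -0.001]
wrist_force: [0.3, -0.5, -4.7]
grip_width: 0.0219
```

Request:
{"op": "step_arm", "data": {"twist": [[0,0,0],[0,0,0]], "xyz": [[0,0,1],[0,0,2]], "hand": [1.5,1.5]}}

```text
t: 6.62
eef_pos: [0.5005, -0.1785, 0.0391]
orientation: [0.708, 0.706, 0.0, -0.0]
wrist_force: [0.5, -0.4, -4.0]
grip_width: 0.022
```

```bash
python3 go.py .500 -.178 .020 90.2;python3 snap.py g6 .53 -.14 .05 50
```

```text
t 6.6167 pos [ 0.5005 -0.1785  0.0391] w 0.022 F [ 0.47 -0.4  -3.97] q [ 0.41  0.9  -0.23  1.8   0.39  0.49 -0.09]
xyz cm [ 0.05 -0.05  1.91] twist [-0.0004 -0.0007 -0.0069]
```

View pics/g6.png

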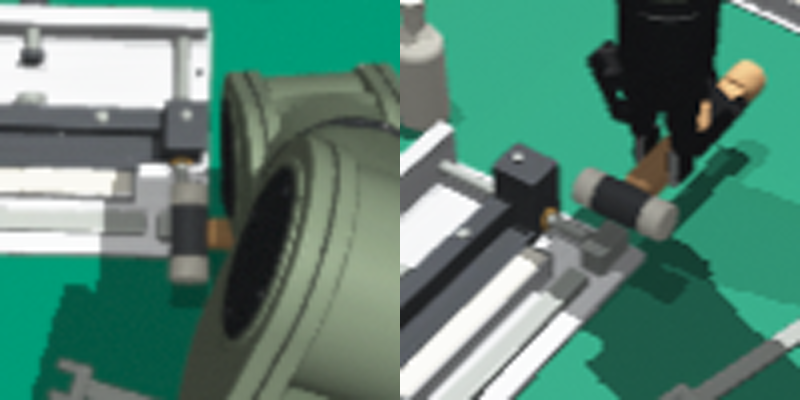

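The top view crop shows the head at (188,227), lined up with the right housing at (183,125). The side view agrees: the head is level and above the foot. Lower it and approach.

Request:
{"op": "step_arm", "data": {"twist": [[0,0,0],[0,0,0],[0,0,0],[0,0,0],[0,0,0],[0,0,0]], "xyz": [[0,0,1],[0,0,1.9],[0,0.8,2],[0,1.6,2],[0,2.2,2],[0,2.5,2]], "hand": [1.5,1.5,1.5,1.5,1.5,1.5]}}

```text
t: 7.22
eef_pos: [0.5262, -0.1788, 0.0198]
orientation: [0.708, 0.706, 0.0, -0.0]
wrist_force: [-0.2, 0.3, -3.1]
grip_width: 0.0216
```

Request:
{"op": "step_arm", "data": {"twist": [[0,0,0],[0,0,0]], "xyz": [[0,0,0],[0,0,0]], "hand": [1.5,1.5]}}

```text
t: 7.38
eef_pos: [0.5254, -0.1788, 0.0201]
orientation: [0.708, 0.706, -0.0, -0.0]
wrist_force: [-0.5, -0.5, -3.6]
grip_width: 0.0217
```

```bash
python3 go.py .534 -.178 .020 90.2;python3 snap.py g7 .56 -.13 .05 30;  python3 - <<'E'
from plant import observe
for i in range(1): s=observe(); print(s["wrist_force"],s["moment"])
E
```

```text
t 7.3833 pos [ 0.5254 -0.1788  0.0201] w 0.0217 F [-0.5  -0.51 -3.64] q [ 0.39  0.95 -0.23  1.72  0.39  0.52 -0.09]
xyz cm [0.08 0.86 0.01] twist [-0.0004 -0.     -0.0058]
[ 0.28586926  1.09756826 -4.13346919] [-0.0803296   0.00139874  0.01464628]
```

View pics/g7.png

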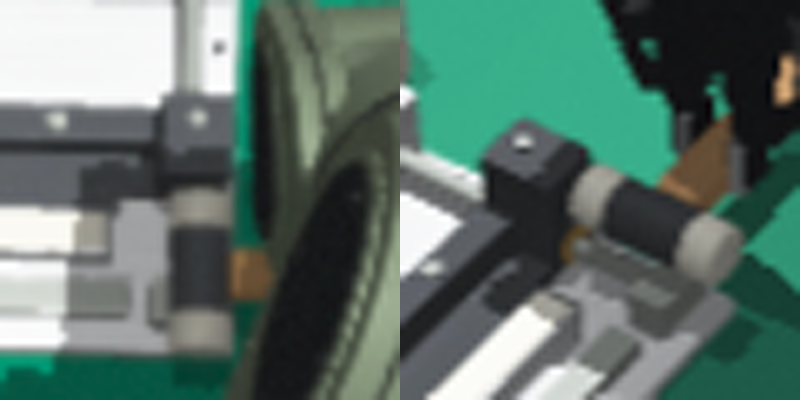

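The head is a few mm short of the face. Creep in slowly.

Request:
{"op": "step_arm", "data": {"twist": [[0,0,0],[0,0,0],[0,0,0],[0,0,0],[0,0,0],[0,0,0]], "xyz": [[0,0.1,0],[0,0.2,0],[0,0.3,0],[0,0.4,0],[0,0.5,0],[0,0.6,0]], "hand": [1.5,1.5,1.5,1.5,1.5,1.5]}}

```text
t: 7.98
eef_pos: [0.5318, -0.1787, 0.0203]
orientation: [0.708, 0.706, 0.0, -0.0]
wrist_force: [-0.0, -0.1, -3.6]
grip_width: 0.0216
```

Request:
{"op": "step_arm", "data": {"twist": [[0,0,0],[0,0,0]], "xyz": [[0,0.05,0],[0,0.1,0]], "hand": [1.5,1.5]}}

```text
t: 8.15
eef_pos: [0.5327, -0.1787, 0.0203]
orientation: [0.708, 0.706, -0.0, -0.0]
wrist_force: [-1.3, 0.1, -3.6]
grip_width: 0.0216
```

Request:
{"op": "step_arm", "data": {"twist": [[0,0,0],[0,0,0]], "xyz": [[0,0.05,0],[0,0.1,0]], "hand": [1.5,1.5]}}

```text
t: 8.32
eef_pos: [0.5329, -0.1788, 0.0202]
orientation: [0.708, 0.706, -0.001, -0.001]
wrist_force: [-7.4, 0.2, -0.3]
grip_width: 0.0218
```

Contact at TCP x≈0.5327. Now in 0.3 mm steps.

Request:
{"op": "step_arm", "data": {"twist": [[0,0,0],[0,0,0]], "xyz": [[0,0.03,0],[0,0.03,0]], "hand": [1.5,1.5]}}

```text
t: 8.48
eef_pos: [0.5329, -0.1788, 0.0202]
orientation: [0.708, 0.706, -0.001, -0.001]
wrist_force: [-7.4, -0.7, 0.0]
grip_width: 0.0219
```

Request:
{"op": "step_arm", "data": {"twist": [[0,0,0],[0,0,0]], "xyz": [[0,0.03,0],[0,0.05,0]], "hand": [1.5,1.5]}}

```text
t: 8.65
eef_pos: [0.5332, -0.1789, 0.0202]
orientation: [0.708, 0.706, -0.001, -0.001]
wrist_force: [-8.9, -1.8, 0.1]
grip_width: 0.0215
```

Request:
{"op": "step_arm", "data": {"twist": [[0,0,0],[0,0,0],[0,0,0]], "xyz": [[0,0.03,0],[0,0.05,0],[0,0.08,0]], "hand": [1.5,1.5,1.5]}}

```text
t: 8.9
eef_pos: [0.5339, -0.179, 0.0202]
orientation: [0.708, 0.706, -0.001, -0.001]
wrist_force: [-8.4, -1.5, 1.3]
grip_width: 0.0218
```

Request:
{"op": "step_arm", "data": {"twist": [[0,0,0],[0,0,0],[0,0,0]], "xyz": [[0,0.03,0],[0,0.05,0],[0,0.05,0]], "hand": [1.5,1.5,1.5]}}

```text
t: 9.15
eef_pos: [0.5345, -0.179, 0.0202]
orientation: [0.708, 0.706, -0.001, -0.001]
wrist_force: [-7.6, -1.0, 0.7]
grip_width: 0.0218
```

Request:
{"op": "step_arm", "data": {"twist": [[0,0,0],[0,0,0]], "xyz": [[0,0.03,0],[0,0.05,0]], "hand": [1.5,1.5]}}

```text
t: 9.32
eef_pos: [0.5349, -0.179, 0.0201]
orientation: [0.708, 0.706, -0.001, -0.001]
wrist_force: [-9.2, -1.5, 0.5]
grip_width: 0.0222
```

```bash
python3 snap.py g8 .56 -.0 .05 60
```

```text
(no output)
```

View pics/g8.png

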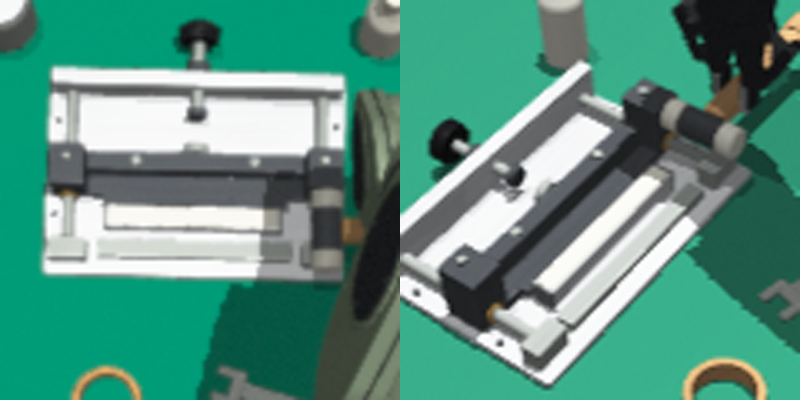

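Right end has gone about 2 mm at 7.5–9 N. Now over to the left housing.

Request:
{"op": "step_arm", "data": {"twist": [[0,0,0],[0,0,0],[0,0,0],[0,0,0],[0,0,0],[0,0,0],[0,0,0],[0,0,0]], "xyz": [[0,-0.6,0],[0,-2,-0.5],[3,-3,-1.5],[7,-3,-2],[11,-3,-2],[15,-3,-2],[19,-3,-2],[23,-3,-2]], "hand": [1.5,1.5,1.5,1.5,1.5,1.5,1.5,1.5]}}

```text
t: 10.08
eef_pos: [0.5065, 0.0533, 0.0405]
orientation: [0.708, 0.706, 0.0, 0.0]
wrist_force: [0.6, 0.7, -2.9]
grip_width: 0.0218
```

```bash
python3 go.py .522 .082 .020 90.2
```

```text
t 10.0833 pos [0.5065 0.0533 0.0405] w 0.0218 F [ 0.59  0.65 -2.92] q [-0.09  0.87 -0.15  1.88  0.28  0.41 -0.45]
xyz cm [2.87 1.54 2.05] twist [ 0.0008 -0.0004 -0.0057]
```

Request:
{"op": "step_arm", "data": {"twist": [[0,0,-0.005],[0,0,-0.005],[0,0,-0.005],[0,0,-0.005],[0,0,-0.005],[0,0,-0.005]], "xyz": [[2,0,0],[3,0,1],[3,0.5,2],[3,1,2],[3,1.5,2],[3,1.5,2]], "hand": [1.5,1.5,1.5,1.5,1.5,1.5]}}

```text
t: 10.58
eef_pos: [0.523, 0.0798, 0.0204]
orientation: [0.707, 0.707, 0.0, 0.0]
wrist_force: [0.9, 0.2, -3.9]
grip_width: 0.0216
```

```bash
python3 go.py .5325 .082 .020 90.2; python3 snap.py g9 .56 .1 .05 35
```

```text
t 10.5833 pos [0.523  0.0798 0.0204] w 0.0216 F [ 0.88  0.23 -3.94] q [-0.14  0.92 -0.14  1.82  0.27  0.42 -0.47]
xyz cm [0.22 0.95 0.04] twist [ 0.0008  0.0003 -0.0028]
```

View pics/g9.png

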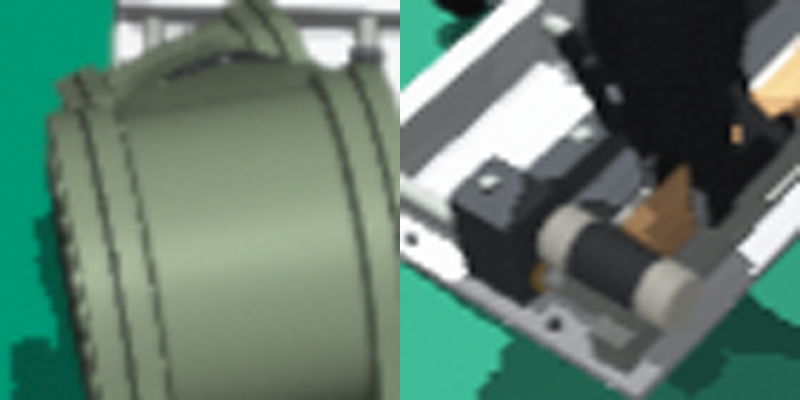

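The side crop shows the head aimed at the left housing face with a gap of a few mm. Approach.

Request:
{"op": "step_arm", "data": {"twist": [[0,0,0],[0,0,0],[0,0,0],[0,0,0],[0,0,0],[0,0,0],[0,0,0],[0,0,0]], "xyz": [[0.2,0.1,0],[0.2,0.2,0],[0.2,0.3,0],[0.2,0.4,0],[0.2,0.5,0],[0.2,0.6,0],[0.2,0.7,0],[0.2,0.75,0]], "hand": [1.5,1.5,1.5,1.5,1.5,1.5,1.5,1.5]}}

```text
t: 11.35
eef_pos: [0.5295, 0.0833, 0.0203]
orientation: [0.706, 0.708, 0.0, -0.0]
wrist_force: [0.6, 0.3, -3.6]
grip_width: 0.0218
```

Request:
{"op": "step_arm", "data": {"twist": [[0,0,0],[0,0,0],[0,0,0]], "xyz": [[0,0.05,0],[0,0.1,0],[0,0.15,0]], "hand": [1.5,1.5,1.5]}}

```text
t: 11.6
eef_pos: [0.5309, 0.0834, 0.0203]
orientation: [0.706, 0.708, 0.0, -0.0]
wrist_force: [0.3, 0.2, -3.9]
grip_width: 0.0219
```

Request:
{"op": "step_arm", "data": {"twist": [[0,0,0],[0,0,0]], "xyz": [[0,0.05,0],[0,0.1,0]], "hand": [1.5,1.5]}}

```text
t: 11.77
eef_pos: [0.5318, 0.0833, 0.0203]
orientation: [0.706, 0.708, -0.0, -0.0]
wrist_force: [0.0, -0.6, -3.7]
grip_width: 0.0218
```

Request:
{"op": "step_arm", "data": {"twist": [[0,0,0],[0,0,0]], "xyz": [[0,0.05,0],[0,0.1,0]], "hand": [1.5,1.5]}}

```text
t: 11.93
eef_pos: [0.5329, 0.0833, 0.0203]
orientation: [0.706, 0.708, 0.0, -0.0]
wrist_force: [-0.2, -0.2, -3.0]
grip_width: 0.0219
```

Request:
{"op": "step_arm", "data": {"twist": [[0,0,0],[0,0,0]], "xyz": [[0,0.04,0],[0,0.08,0]], "hand": [1.5,1.5]}}

```text
t: 12.1
eef_pos: [0.5335, 0.0833, 0.0203]
orientation: [0.706, 0.708, -0.0, -0.0]
wrist_force: [-2.9, -0.5, -3.0]
grip_width: 0.0218
```

Request:
{"op": "step_arm", "data": {"twist": [[0,0,0],[0,0,0]], "xyz": [[0,0.03,0],[0,0.06,0]], "hand": [1.5,1.5]}}

```text
t: 12.27
eef_pos: [0.5336, 0.0832, 0.0202]
orientation: [0.706, 0.708, -0.001, -0.0]
wrist_force: [-6.2, -0.4, -0.8]
grip_width: 0.0219
```

Request:
{"op": "step_arm", "data": {"twist": [[0,0,0],[0,0,0],[0,0,0],[0,0,0]], "xyz": [[0,0.03,0],[0,0.06,0],[0,0.08,0],[0,0.1,0]], "hand": [1.5,1.5,1.5,1.5]}}

```text
t: 12.6
eef_pos: [0.5339, 0.0831, 0.0202]
orientation: [0.706, 0.708, -0.001, -0.001]
wrist_force: [-9.2, -2.1, 1.8]
grip_width: 0.022
```

Request:
{"op": "step_arm", "data": {"twist": [[0,0,0],[0,0,0],[0,0,0]], "xyz": [[0,0.03,0],[0,0.06,0],[0,0.09,0]], "hand": [1.5,1.5,1.5]}}

```text
t: 12.85
eef_pos: [0.5348, 0.0832, 0.0202]
orientation: [0.706, 0.708, -0.001, -0.001]
wrist_force: [-9.9, -1.1, 1.3]
grip_width: 0.0221
```

Request:
{"op": "step_arm", "data": {"twist": [[0,0,0],[0,0,0]], "xyz": [[0,0.03,0],[0,0.06,0]], "hand": [1.5,1.5]}}

```text
t: 13.02
eef_pos: [0.5354, 0.0833, 0.0202]
orientation: [0.706, 0.708, -0.001, -0.001]
wrist_force: [-8.8, -0.7, 1.3]
grip_width: 0.0219
```

Request:
{"op": "step_arm", "data": {"twist": [[0,0,0],[0,0,0],[0,0,0]], "xyz": [[0,0.03,0],[0,0.06,0],[0,0.08,0]], "hand": [1.5,1.5,1.5]}}

```text
t: 13.27
eef_pos: [0.5362, 0.0833, 0.0202]
orientation: [0.706, 0.708, -0.001, -0.001]
wrist_force: [-9.6, 0.3, 1.7]
grip_width: 0.0221
```

Request:
{"op": "step_arm", "data": {"twist": [[0,0,0],[0,0,0]], "xyz": [[0,0.03,0],[0,0.05,0]], "hand": [1.5,1.5]}}

```text
t: 13.43
eef_pos: [0.5367, 0.0834, 0.0202]
orientation: [0.706, 0.708, -0.001, -0.001]
wrist_force: [-9.8, -0.3, -0.1]
grip_width: 0.0217
```

Left end is at 0.5367. Back to the right.

Request:
{"op": "step_arm", "data": {"twist": [[0,0,0],[0,0,0],[0,0,0],[0,0,0],[0,0,0],[0,0,0],[0,0,0],[0,0,0]], "xyz": [[0,-0.6,0],[0,-2,-0.5],[-3,-3,-1.5],[-7,-3,-2],[-11,-3,-2],[-15,-3,-2],[-19,-3,-2],[-23,-3,-2]], "hand": [1.5,1.5,1.5,1.5,1.5,1.5,1.5,1.5]}}

```text
t: 14.1
eef_pos: [0.5084, -0.1487, 0.0405]
orientation: [0.706, 0.708, 0.0, 0.0]
wrist_force: [0.8, -0.4, -2.9]
grip_width: 0.0223
```

Request:
{"op": "step_arm", "data": {"twist": [[0,0,0.003],[0,0,0.003],[0,0,0.003],[0,0,0.003],[0,0,0.003],[0,0,0.003]], "xyz": [[-2,0,0],[-3.1,0,1],[-3.1,0.7,2],[-3.1,1.4,2],[-3.1,1.8,2],[-3.1,2,2]], "hand": [1.5,1.5,1.5,1.5,1.5,1.5]}}

```text
t: 14.6
eef_pos: [0.5299, -0.176, 0.0204]
orientation: [0.706, 0.708, 0.001, -0.0]
wrist_force: [0.1, 0.2, -4.1]
grip_width: 0.022
```

```bash
python3 go.py .535 -.178 .020 90.2
```

```text
t 14.6 pos [ 0.5299 -0.176   0.0204] w 0.022 F [ 0.11  0.18 -4.07] q [ 0.39  0.95 -0.24  1.71  0.39  0.53 -0.09]
xyz cm [-0.2   0.51  0.04] twist [ 0.0007 -0.0008 -0.0014]
```

Request:
{"op": "step_arm", "data": {"twist": [[0,0,0],[0,0,0],[0,0,0],[0,0,0],[0,0,0]], "xyz": [[-0.1,0.1,0],[-0.1,0.2,0],[-0.1,0.3,0],[-0.1,0.4,0],[-0.1,0.45,0]], "hand": [1.5,1.5,1.5,1.5,1.5]}}

```text
t: 15.02
eef_pos: [0.5334, -0.1786, 0.0204]
orientation: [0.707, 0.707, 0.0, 0.0]
wrist_force: [0.5, 0.6, -3.8]
grip_width: 0.0217
```

Request:
{"op": "step_arm", "data": {"twist": [[0,0,0],[0,0,0]], "xyz": [[0,0.05,0],[0,0.1,0]], "hand": [1.5,1.5]}}

```text
t: 15.18
eef_pos: [0.5343, -0.1787, 0.0203]
orientation: [0.707, 0.707, 0.0, -0.0]
wrist_force: [0.1, -0.4, -3.5]
grip_width: 0.0216
```

Request:
{"op": "step_arm", "data": {"twist": [[0,0,0],[0,0,0]], "xyz": [[0,0.04,0],[0,0.08,0]], "hand": [1.5,1.5]}}

```text
t: 15.35
eef_pos: [0.5348, -0.1787, 0.0203]
orientation: [0.707, 0.707, -0.0, -0.0]
wrist_force: [-3.6, -1.1, -2.1]
grip_width: 0.0218
```

Request:
{"op": "step_arm", "data": {"twist": [[0,0,0],[0,0,0],[0,0,0],[0,0,0],[0,0,0]], "xyz": [[0,0.03,0],[0,0.06,0],[0,0.09,0],[0,0.12,0],[0,0.15,0]], "hand": [1.5,1.5,1.5,1.5,1.5]}}

```text
t: 15.77
eef_pos: [0.5354, -0.1789, 0.0202]
orientation: [0.707, 0.707, -0.001, -0.001]
wrist_force: [-8.4, -0.9, 0.7]
grip_width: 0.0215
```

Request:
{"op": "step_arm", "data": {"twist": [[0,0,0],[0,0,0],[0,0,0],[0,0,0]], "xyz": [[0,0.03,0],[0,0.06,0],[0,0.09,0],[0,0.12,0]], "hand": [1.5,1.5,1.5,1.5]}}

```text
t: 16.1
eef_pos: [0.5365, -0.179, 0.0202]
orientation: [0.707, 0.707, -0.001, -0.001]
wrist_force: [-8.7, -0.5, 2.2]
grip_width: 0.0218
```

Request:
{"op": "step_arm", "data": {"twist": [[0,0,0],[0,0,0],[0,0,0]], "xyz": [[0,0.03,0],[0,0.06,0],[0,0.09,0]], "hand": [1.5,1.5,1.5]}}

```text
t: 16.35
eef_pos: [0.5375, -0.179, 0.0202]
orientation: [0.707, 0.707, -0.001, -0.001]
wrist_force: [-9.0, -2.3, 0.6]
grip_width: 0.0219
```

Request:
{"op": "step_arm", "data": {"twist": [[0,0,0],[0,0,0],[0,0,0]], "xyz": [[0,0.03,0],[0,0.06,0],[0,0.09,0]], "hand": [1.5,1.5,1.5]}}

```text
t: 16.6
eef_pos: [0.5383, -0.1791, 0.0202]
orientation: [0.707, 0.707, -0.001, -0.001]
wrist_force: [-9.0, -2.0, 0.5]
grip_width: 0.022
```

Request:
{"op": "step_arm", "data": {"twist": [[0,0,0],[0,0,0],[0,0,0],[0,0,0],[0,0,0],[0,0,0],[0,0,0],[0,0,0]], "xyz": [[0,-0.6,0],[0,-2,-0.5],[3,-3,-1.5],[7,-3,-2],[11,-3,-2],[15,-3,-2],[19,-3,-2],[23,-3,-2]], "hand": [1.5,1.5,1.5,1.5,1.5,1.5,1.5,1.5]}}

```text
t: 17.27
eef_pos: [0.5093, 0.0533, 0.0405]
orientation: [0.707, 0.707, 0.0, 0.0]
wrist_force: [2.1, 0.3, -4.0]
grip_width: 0.0216
```

Request:
{"op": "step_arm", "data": {"twist": [[0,0,0],[0,0,0],[0,0,0],[0,0,0],[0,0,0],[0,0,0]], "xyz": [[2,0,0],[3.1,0,1],[3.1,0.7,2],[3.1,1.4,2],[3.1,1.9,2],[3.1,2.1,2]], "hand": [1.5,1.5,1.5,1.5,1.5,1.5]}}

```text
t: 17.77
eef_pos: [0.5313, 0.0818, 0.0203]
orientation: [0.707, 0.707, 0.0, 0.0]
wrist_force: [0.6, 0.4, -2.7]
grip_width: 0.0214
```

```bash
python3 go.py .535 .082 .020 90.2
```

```text
t 17.7667 pos [0.5313 0.0818 0.0203] w 0.0214 F [ 0.59  0.43 -2.72] q [-0.14  0.93 -0.15  1.79  0.28  0.44 -0.47]
xyz cm [0.02 0.37 0.03] twist [ 0.0006 -0.0002 -0.0044]
```

Request:
{"op": "step_arm", "data": {"twist": [[0,0,0],[0,0,0],[0,0,0],[0,0,0],[0,0,0]], "xyz": [[0,0.1,0],[0,0.2,0],[0,0.3,0],[0,0.4,0],[0,0.45,0]], "hand": [1.5,1.5,1.5,1.5,1.5]}}

```text
t: 18.18
eef_pos: [0.5352, 0.0823, 0.0204]
orientation: [0.707, 0.707, 0.0, 0.0]
wrist_force: [0.1, -0.5, -3.4]
grip_width: 0.0217
```

Request:
{"op": "step_arm", "data": {"twist": [[0,0,0],[0,0,0]], "xyz": [[0,0.05,0],[0,0.1,0]], "hand": [1.5,1.5]}}

```text
t: 18.35
eef_pos: [0.5361, 0.0823, 0.0204]
orientation: [0.707, 0.707, 0.0, -0.0]
wrist_force: [-0.5, 0.7, -4.0]
grip_width: 0.0217
```

Request:
{"op": "step_arm", "data": {"twist": [[0,0,0],[0,0,0]], "xyz": [[0,0.04,0],[0,0.08,0]], "hand": [1.5,1.5]}}

```text
t: 18.52
eef_pos: [0.5366, 0.0823, 0.0203]
orientation: [0.707, 0.707, -0.0, -0.0]
wrist_force: [-3.7, -0.4, -2.3]
grip_width: 0.0216
```

Request:
{"op": "step_arm", "data": {"twist": [[0,0,0],[0,0,0],[0,0,0],[0,0,0],[0,0,0]], "xyz": [[0,0.03,0],[0,0.06,0],[0,0.09,0],[0,0.12,0],[0,0.15,0]], "hand": [1.5,1.5,1.5,1.5,1.5]}}

```text
t: 18.93
eef_pos: [0.5371, 0.0822, 0.0202]
orientation: [0.707, 0.707, -0.001, -0.001]
wrist_force: [-9.0, -1.3, 1.1]
grip_width: 0.0221
```

Request:
{"op": "step_arm", "data": {"twist": [[0,0,0],[0,0,0],[0,0,0],[0,0,0]], "xyz": [[0,0.03,0],[0,0.06,0],[0,0.09,0],[0,0.12,0]], "hand": [1.5,1.5,1.5,1.5]}}

```text
t: 19.27
eef_pos: [0.5383, 0.0823, 0.0202]
orientation: [0.707, 0.707, -0.001, -0.001]
wrist_force: [-9.5, 0.2, 0.9]
grip_width: 0.0219
```

Request:
{"op": "step_arm", "data": {"twist": [[0,0,0],[0,0,0],[0,0,0]], "xyz": [[0,0.03,0],[0,0.06,0],[0,0.09,0]], "hand": [1.5,1.5,1.5]}}

```text
t: 19.52
eef_pos: [0.5391, 0.0824, 0.0202]
orientation: [0.707, 0.707, -0.001, -0.001]
wrist_force: [-9.7, 0.9, 0.5]
grip_width: 0.0215
```

Request:
{"op": "step_arm", "data": {"twist": [[0,0,0],[0,0,0]], "xyz": [[0,0.03,0],[0,0.06,0]], "hand": [1.5,1.5]}}

```text
t: 19.68
eef_pos: [0.5397, 0.0824, 0.0202]
orientation: [0.707, 0.707, -0.001, -0.001]
wrist_force: [-9.5, 0.1, 0.6]
grip_width: 0.022
```

Left is at 0.5397. Swap to the right (target about 0.5415).

Request:
{"op": "step_arm", "data": {"twist": [[0,0,0],[0,0,0],[0,0,0],[0,0,0],[0,0,0],[0,0,0],[0,0,0],[0,0,0]], "xyz": [[0,-0.6,0],[0,-2,-0.5],[-3,-3,-1.5],[-7,-3,-2],[-11,-3,-2],[-15,-3,-2],[-19,-3,-2],[-23,-3,-2]], "hand": [1.5,1.5,1.5,1.5,1.5,1.5,1.5,1.5]}}

```text
t: 20.35
eef_pos: [0.5108, -0.1496, 0.0405]
orientation: [0.707, 0.707, 0.0, 0.0]
wrist_force: [0.6, 0.5, -2.7]
grip_width: 0.0219
```

Request:
{"op": "step_arm", "data": {"twist": [[0,0,0],[0,0,0],[0,0,0],[0,0,0],[0,0,0],[0,0,0]], "xyz": [[-2,0,0],[-3.1,0,1],[-3.1,0.7,2],[-3.1,1.4,2],[-3.1,1.9,2],[-3.1,2.1,2]], "hand": [1.5,1.5,1.5,1.5,1.5,1.5]}}

```text
t: 20.85
eef_pos: [0.5334, -0.177, 0.0204]
orientation: [0.706, 0.708, 0.001, 0.0]
wrist_force: [0.0, 0.6, -3.6]
grip_width: 0.0219
```

```bash
python3 go.py .538 -.178 .020 90.2
```

```text
t 20.85 pos [ 0.5334 -0.177   0.0204] w 0.0219 F [ 0.01  0.56 -3.64] q [ 0.39  0.96 -0.24  1.7   0.39  0.54 -0.09]
xyz cm [-0.1   0.46  0.04] twist [ 0.0008 -0.0008 -0.0014]
```

Contact is expected near 0.538.

Request:
{"op": "step_arm", "data": {"twist": [[0,0,0],[0,0,0],[0,0,0],[0,0,0],[0,0,0]], "xyz": [[0,0.1,0],[0,0.2,0],[0,0.3,0],[0,0.38,0],[0,0.44,0]], "hand": [1.5,1.5,1.5,1.5,1.5]}}

```text
t: 21.27
eef_pos: [0.5366, -0.1786, 0.0204]
orientation: [0.707, 0.707, 0.0, 0.0]
wrist_force: [-0.6, 0.0, -4.6]
grip_width: 0.0216
```

Request:
{"op": "step_arm", "data": {"twist": [[0,0,0],[0,0,0]], "xyz": [[0,0.05,0],[0,0.1,0]], "hand": [1.5,1.5]}}

```text
t: 21.43
eef_pos: [0.5375, -0.1787, 0.0203]
orientation: [0.707, 0.707, 0.0, -0.0]
wrist_force: [0.1, 0.5, -4.5]
grip_width: 0.0215
```

Request:
{"op": "step_arm", "data": {"twist": [[0,0,0],[0,0,0]], "xyz": [[0,0.04,0],[0,0.08,0]], "hand": [1.5,1.5]}}

```text
t: 21.6
eef_pos: [0.538, -0.1787, 0.0203]
orientation: [0.707, 0.707, -0.0, -0.0]
wrist_force: [-1.8, -0.4, -1.9]
grip_width: 0.0218
```

Request:
{"op": "step_arm", "data": {"twist": [[0,0,0],[0,0,0],[0,0,0],[0,0,0],[0,0,0]], "xyz": [[0,0.03,0],[0,0.06,0],[0,0.09,0],[0,0.12,0],[0,0.15,0]], "hand": [1.5,1.5,1.5,1.5,1.5]}}

```text
t: 22.02
eef_pos: [0.5386, -0.1789, 0.0202]
orientation: [0.707, 0.707, -0.001, -0.001]
wrist_force: [-8.8, -0.2, 0.7]
grip_width: 0.0218
```

Request:
{"op": "step_arm", "data": {"twist": [[0,0,0],[0,0,0],[0,0,0],[0,0,0]], "xyz": [[0,0.03,0],[0,0.06,0],[0,0.09,0],[0,0.12,0]], "hand": [1.5,1.5,1.5,1.5]}}

```text
t: 22.35
eef_pos: [0.5397, -0.179, 0.0202]
orientation: [0.707, 0.707, -0.001, -0.001]
wrist_force: [-8.7, -1.5, 1.9]
grip_width: 0.0214
```

Request:
{"op": "step_arm", "data": {"twist": [[0,0,0],[0,0,0],[0,0,0]], "xyz": [[0,0.03,0],[0,0.06,0],[0,0.09,0]], "hand": [1.5,1.5,1.5]}}

```text
t: 22.6
eef_pos: [0.5406, -0.179, 0.0202]
orientation: [0.707, 0.707, -0.001, -0.001]
wrist_force: [-8.6, -2.3, 1.0]
grip_width: 0.0218
```

Request:
{"op": "step_arm", "data": {"twist": [[0,0,0],[0,0,0],[0,0,0]], "xyz": [[0,0.03,0],[0,0.06,0],[0,0.08,0]], "hand": [1.5,1.5,1.5]}}

```text
t: 22.85
eef_pos: [0.5414, -0.1791, 0.0202]
orientation: [0.707, 0.707, -0.001, -0.001]
wrist_force: [-8.0, -1.8, 1.5]
grip_width: 0.0217
```

Right is at 0.5414 (+8.5 from its start). Now the left.

Request:
{"op": "step_arm", "data": {"twist": [[0,0,0],[0,0,0],[0,0,0],[0,0,0],[0,0,0],[0,0,0],[0,0,0],[0,0,0]], "xyz": [[0,-0.6,0],[0,-2,-0.5],[3,-3,-1.5],[7,-3,-2],[11,-3,-2],[15,-3,-2],[19,-3,-2],[23,-3,-2]], "hand": [1.5,1.5,1.5,1.5,1.5,1.5,1.5,1.5]}}

```text
t: 23.52
eef_pos: [0.5124, 0.0534, 0.0405]
orientation: [0.707, 0.707, 0.0, 0.0]
wrist_force: [1.7, 0.4, -3.3]
grip_width: 0.0218
```

Request:
{"op": "step_arm", "data": {"twist": [[0,0,0],[0,0,0],[0,0,0],[0,0,0],[0,0,0],[0,0,0]], "xyz": [[2,0,0],[3.1,0,1],[3.1,0.7,2],[3.1,1.4,2],[3.1,1.9,2],[3.1,2.1,2]], "hand": [1.5,1.5,1.5,1.5,1.5,1.5]}}

```text
t: 24.02
eef_pos: [0.5344, 0.0818, 0.0203]
orientation: [0.707, 0.707, 0.0, 0.0]
wrist_force: [0.0, 0.7, -3.6]
grip_width: 0.0219
```

```bash
python3 go.py .539 .082 .020 90.2
```

```text
t 24.0167 pos [0.5344 0.0818 0.0203] w 0.0219 F [ 0.04  0.74 -3.6 ] q [-0.13  0.93 -0.15  1.78  0.28  0.45 -0.48]
xyz cm [0.02 0.46 0.03] twist [ 0.0006 -0.0001 -0.0044]
```

Request:
{"op": "step_arm", "data": {"twist": [[0,0,0],[0,0,0],[0,0,0],[0,0,0],[0,0,0]], "xyz": [[0,0.1,0],[0,0.2,0],[0,0.3,0],[0,0.4,0],[0,0.45,0]], "hand": [1.5,1.5,1.5,1.5,1.5]}}

```text
t: 24.43
eef_pos: [0.5383, 0.0823, 0.0204]
orientation: [0.707, 0.707, 0.0, 0.0]
wrist_force: [-0.8, 0.6, -4.0]
grip_width: 0.0219
```

Request:
{"op": "step_arm", "data": {"twist": [[0,0,0],[0,0,0]], "xyz": [[0,0.05,0],[0,0.1,0]], "hand": [1.5,1.5]}}

```text
t: 24.6
eef_pos: [0.5391, 0.0823, 0.0203]
orientation: [0.707, 0.707, -0.0, -0.0]
wrist_force: [0.2, -0.6, -4.4]
grip_width: 0.022
```

Request:
{"op": "step_arm", "data": {"twist": [[0,0,0],[0,0,0]], "xyz": [[0,0.04,0],[0,0.08,0]], "hand": [1.5,1.5]}}

```text
t: 24.77
eef_pos: [0.5397, 0.0823, 0.0203]
orientation: [0.707, 0.707, -0.0, -0.0]
wrist_force: [-3.0, -1.0, -1.7]
grip_width: 0.0217
```

Request:
{"op": "step_arm", "data": {"twist": [[0,0,0],[0,0,0],[0,0,0],[0,0,0]], "xyz": [[0,0.03,0],[0,0.06,0],[0,0.09,0],[0,0.12,0]], "hand": [1.5,1.5,1.5,1.5]}}

```text
t: 25.1
eef_pos: [0.54, 0.0821, 0.0202]
orientation: [0.707, 0.707, -0.001, -0.001]
wrist_force: [-9.5, -0.7, 0.8]
grip_width: 0.0217
```

Request:
{"op": "step_arm", "data": {"twist": [[0,0,0],[0,0,0],[0,0,0],[0,0,0]], "xyz": [[0,0.03,0],[0,0.06,0],[0,0.09,0],[0,0.12,0]], "hand": [1.5,1.5,1.5,1.5]}}

```text
t: 25.43
eef_pos: [0.5411, 0.0823, 0.0202]
orientation: [0.707, 0.707, -0.001, -0.001]
wrist_force: [-9.1, 0.2, 1.9]
grip_width: 0.0219
```

Request:
{"op": "step_arm", "data": {"twist": [[0,0,0],[0,0,0],[0,0,0]], "xyz": [[0,0.03,0],[0,0.06,0],[0,0.09,0]], "hand": [1.5,1.5,1.5]}}

```text
t: 25.68
eef_pos: [0.542, 0.0823, 0.0202]
orientation: [0.707, 0.707, -0.001, -0.001]
wrist_force: [-9.3, 0.4, 0.9]
grip_width: 0.0219
```

Request:
{"op": "step_arm", "data": {"twist": [[0,0,0],[0,0,0],[0,0,0],[0,0,0]], "xyz": [[0,0.03,0],[0,0.06,0],[0,0.09,0],[0,0.12,0]], "hand": [1.5,1.5,1.5,1.5]}}

```text
t: 26.02
eef_pos: [0.5432, 0.0824, 0.0202]
orientation: [0.707, 0.707, -0.001, -0.001]
wrist_force: [-9.9, 0.1, 1.8]
grip_width: 0.0217
```

Request:
{"op": "step_arm", "data": {"twist": [[0,0,0],[0,0,0],[0,0,0],[0,0,0],[0,0,0],[0,0,0],[0,0,0],[0,0,0]], "xyz": [[0,-0.6,0],[0,-2,-0.5],[-3,-3,-1.5],[-7,-3,-2],[-11,-3,-2],[-15,-3,-2],[-19,-3,-2],[-23,-3,-2]], "hand": [1.5,1.5,1.5,1.5,1.5,1.5,1.5,1.5]}}

```text
t: 26.68
eef_pos: [0.5142, -0.1496, 0.0405]
orientation: [0.707, 0.707, 0.0, 0.0]
wrist_force: [0.9, -0.2, -4.8]
grip_width: 0.022
```

Request:
{"op": "step_arm", "data": {"twist": [[0,0,0],[0,0,0],[0,0,0],[0,0,0],[0,0,0],[0,0,0]], "xyz": [[-2,0,0],[-3.1,0,1],[-3.1,0.7,2],[-3.1,1.4,2],[-3.1,1.9,2],[-3.1,2.1,2]], "hand": [1.5,1.5,1.5,1.5,1.5,1.5]}}

```text
t: 27.18
eef_pos: [0.5368, -0.177, 0.0204]
orientation: [0.706, 0.708, 0.001, 0.0]
wrist_force: [-1.1, -0.0, -2.9]
grip_width: 0.0217
```

```bash
python3 go.py .541 -.178 .020 90.2
```

```text
t 27.1833 pos [ 0.5368 -0.177   0.0204] w 0.0217 F [-1.09 -0.04 -2.89] q [ 0.39  0.96 -0.25  1.68  0.4   0.55 -0.09]
xyz cm [-0.1   0.42  0.04] twist [ 0.0009 -0.0008 -0.0014]
```

Same pattern; contact is expected near 0.5412.

Request:
{"op": "step_arm", "data": {"twist": [[0,0,0],[0,0,0],[0,0,0],[0,0,0]], "xyz": [[0,0.1,0],[0,0.2,0],[0,0.3,0],[0,0.38,0]], "hand": [1.5,1.5,1.5,1.5]}}

```text
t: 27.52
eef_pos: [0.5394, -0.1785, 0.0205]
orientation: [0.707, 0.707, 0.0, 0.0]
wrist_force: [0.3, -0.1, -3.6]
grip_width: 0.0218
```

Request:
{"op": "step_arm", "data": {"twist": [[0,0,0],[0,0,0],[0,0,0]], "xyz": [[0,0.05,0],[0,0.1,0],[0,0.15,0]], "hand": [1.5,1.5,1.5]}}

```text
t: 27.77
eef_pos: [0.5408, -0.1787, 0.0203]
orientation: [0.707, 0.707, 0.0, -0.0]
wrist_force: [0.2, -0.2, -4.2]
grip_width: 0.0222
```

Request:
{"op": "step_arm", "data": {"twist": [[0,0,0],[0,0,0],[0,0,0],[0,0,0]], "xyz": [[0,0.03,0],[0,0.06,0],[0,0.09,0],[0,0.12,0]], "hand": [1.5,1.5,1.5,1.5]}}

```text
t: 28.1
eef_pos: [0.5413, -0.1788, 0.0202]
orientation: [0.707, 0.707, -0.001, -0.001]
wrist_force: [-6.4, -0.1, -0.9]
grip_width: 0.0218
```

Request:
{"op": "step_arm", "data": {"twist": [[0,0,0],[0,0,0],[0,0,0],[0,0,0]], "xyz": [[0,0.03,0],[0,0.06,0],[0,0.09,0],[0,0.12,0]], "hand": [1.5,1.5,1.5,1.5]}}

```text
t: 28.43
eef_pos: [0.5419, -0.1789, 0.0201]
orientation: [0.707, 0.707, -0.001, -0.001]
wrist_force: [-7.6, -1.0, 1.0]
grip_width: 0.0217
```

Request:
{"op": "step_arm", "data": {"twist": [[0,0,0],[0,0,0],[0,0,0],[0,0,0]], "xyz": [[0,0.03,0],[0,0.06,0],[0,0.09,0],[0,0.12,0]], "hand": [1.5,1.5,1.5,1.5]}}

```text
t: 28.77
eef_pos: [0.5432, -0.179, 0.0202]
orientation: [0.707, 0.707, -0.001, -0.001]
wrist_force: [-8.3, -2.7, 1.0]
grip_width: 0.0219
```

Request:
{"op": "step_arm", "data": {"twist": [[0,0,0],[0,0,0],[0,0,0],[0,0,0]], "xyz": [[0,0.03,0],[0,0.06,0],[0,0.09,0],[0,0.1,0]], "hand": [1.5,1.5,1.5,1.5]}}

```text
t: 29.1
eef_pos: [0.5442, -0.179, 0.0202]
orientation: [0.707, 0.707, -0.001, -0.001]
wrist_force: [-8.4, -1.8, 0.6]
grip_width: 0.0219
```

Request:
{"op": "step_arm", "data": {"twist": [[0,0,0],[0,0,0],[0,0,0],[0,0,0],[0,0,0],[0,0,0],[0,0,0]], "xyz": [[0,-0.6,0],[0,-2,-0.5],[-2.5,-4,-1.5],[-6,-4.5,-2],[-9,-4.5,-2],[-11,-4.5,-2],[-11,-4.5,-2]], "hand": [1.5,1.5,1.5,1.5,1.5,1.5,1.5]}}

```text
t: 29.68
eef_pos: [0.4992, -0.2937, 0.0403]
orientation: [0.709, 0.705, -0.001, 0.001]
wrist_force: [0.3, -0.5, -4.3]
grip_width: 0.0219
```

```bash
python3 go.py .50 -.29 -.018 90.2; python3 snap.py g10 .53 -.1 .05 80
```

```text
t 29.6833 pos [ 0.4992 -0.2937  0.0403] w 0.0219 F [ 0.32 -0.55 -4.33] q [ 0.63  0.95 -0.3   1.62  0.42  0.64  0.1 ]
xyz cm [0.39 0.08 5.83] twist [ 0.0005  0.0025 -0.0089]
```

View pics/g10.png

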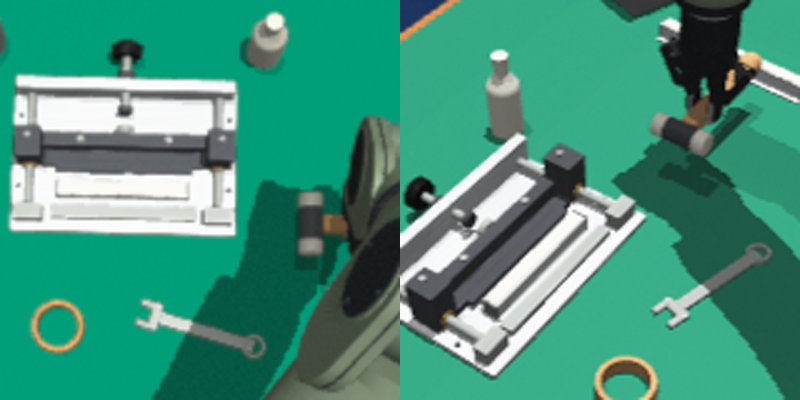

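The top view shows the jaw back, with a gap beside the bar at (123,185), and clear bench under the mallet at (311,222). Lower the mallet.

Request:
{"op": "step_arm", "data": {"twist": [[0,0,0],[0,0,0],[0,0,0],[0,0,0],[0,0,0],[0,0,0],[0,0,0]], "xyz": [[0,0,1.5],[0,0,3],[0,0,4.5],[0,0,5.3],[0,0,5.7],[0,0,6],[0,0,6]], "hand": [1.5,1.5,1.5,1.5,1.5,1.5,1.5]}}

```text
t: 30.37
eef_pos: [0.5005, -0.2883, -0.0197]
orientation: [0.707, 0.707, 0.0, -0.0]
wrist_force: [-0.4, 0.0, -4.1]
grip_width: 0.0221
```

Request:
{"op": "step_arm", "data": {"twist": [[0,0,0],[0,0,0],[0,0,0]], "xyz": [[0,0,0.1],[0,0,0.2],[0,0,0.25]], "hand": [1.5,1.5,1.5]}}

```text
t: 30.62
eef_pos: [0.5005, -0.2888, -0.0219]
orientation: [0.707, 0.707, 0.0, 0.0]
wrist_force: [-0.1, 0.2, -3.6]
grip_width: 0.0219
```

Request:
{"op": "step_arm", "data": {"twist": [[0,0,0],[0,0,0]], "xyz": [[0,0,0.1],[0,0,0.15]], "hand": [1.5,1.5]}}

```text
t: 30.78
eef_pos: [0.5004, -0.2887, -0.0236]
orientation: [0.707, 0.707, 0.0, 0.0]
wrist_force: [-0.7, 0.1, -3.2]
grip_width: 0.0217
```

Request:
{"op": "step_arm", "data": {"twist": [[0,0,0],[0,0,0]], "xyz": [[0,0,0.05],[0,0,0.1]], "hand": [1.5,1.5]}}

```text
t: 30.95
eef_pos: [0.5004, -0.2887, -0.0243]
orientation: [0.707, 0.707, 0.0, 0.0]
wrist_force: [-4.3, 2.2, 16.9]
grip_width: 0.0219
```

Touched down. Release.

Request:
{"op": "step_arm", "data": {"twist": [[0,0,0],[0,0,0],[0,0,0],[0,0,0],[0,0,0]], "xyz": [[0,0,-0.1],[0,0,-0.1],[0,0,-0.1],[0,0,-0.1],[0,0,-0.1]], "hand": [2.4,3,4,5,5]}}

```text
t: 31.37
eef_pos: [0.5004, -0.2886, -0.0237]
orientation: [0.707, 0.707, 0.0, -0.0]
wrist_force: [-0.8, 0.3, 0.0]
grip_width: 0.0499
```

Request:
{"op": "step_arm", "data": {"twist": [[0,0,0],[0,0,0],[0,0,0],[0,0,0],[0,0,0],[0,0,0]], "xyz": [[0,0,-0.5],[0,0,-2],[0,0,-4],[0,0,-7],[0,0,-10],[0,0,-11]], "hand": [5,5,5,5,5,5]}}

```text
t: 31.87
eef_pos: [0.5016, -0.2892, 0.0904]
orientation: [0.707, 0.707, 0.001, 0.002]
wrist_force: [1.2, -0.4, 0.6]
grip_width: 0.0503
```

```bash
python3 go.py .5515 .0074 .06 90.2; python3 snap.py g11 .53 -.15 .05 80
```

```text
t 31.8667 pos [ 0.5016 -0.2892  0.0904] w 0.0503 F [ 1.17 -0.39  0.61] q [ 0.64  0.87 -0.34  1.6   0.39  0.74  0.12]
xyz cm [29.66  4.98  3.  ] twist [ 0.0039  0.0017 -0.0036]
```

View pics/g11.png

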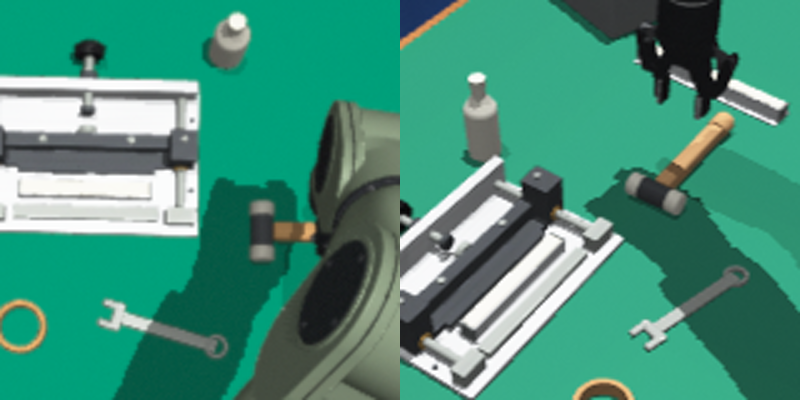

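The mallet lies flat and let go. Check the bar position and jaw displacement with an overlay.

Run:
```python
from fit import *
j,m=pickle.load(open("poses.pkl","rb")); d=pickle.load(open("top_last.pkl","rb"))
im=np.ascontiguousarray(cv2.resize(d["pixels"][:,:,::-1],None,fx=6,fy=6,interpolation=cv2.INTER_CUBIC))
def box(x0,x1,y0,y1,z,col):
    a=(pix(d,xf(j,[[x0,y0,z],[x1,y0,z],[x1,y1,z],[x0,y1,z]]))+.5)*6-.5; cv2.polylines(im,[np.round(a*8).astype(int)],True,col,1,cv2.LINE_AA,3)
box(-.056,-.034,-.09,.09,.035,(255,0,0)); box(-.0845,-.0655,-.1,.1,.02,(0,0,255))
for s in(1,-1): box(-.0225+.011,.0195+.011,s*.13-.018,s*.13+.018,.074,(255,0,255))
box(-.1075,.1075,-.155,.155,.01,(0,0,255))
c=(pix(d,np.array([.575,.0074,.03]))*6).astype(int); cv2.imwrite("pics/ov2.png",im[c[1]-200:c[1]+200,c[0]-360:c[0]+360])
```

```text
(no output)
```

View pics/ov2.png

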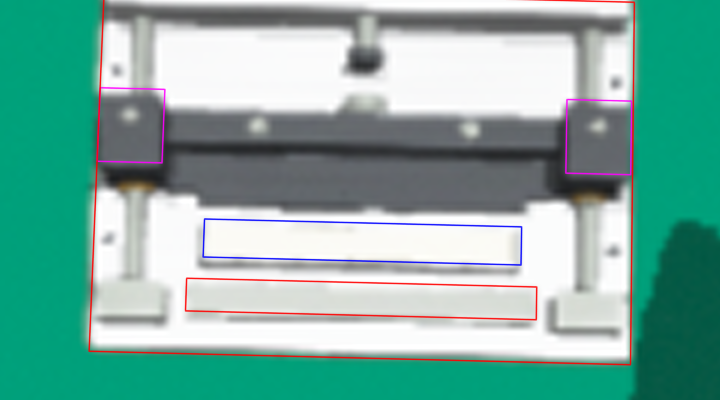

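Predicted outlines match: jaw about 11 mm back, bar in its modelled place. Move over the bar.

Request:
{"op": "step_arm", "data": {"twist": [[0,0,0],[0,0,0],[0,0,0],[0,0,0],[0,0,0],[0,0,0],[0,0,0],[0,0,0]], "xyz": [[3,0.5,0],[7,1.2,0],[11,1.9,0],[15,2.6,0],[19,3.3,0],[23,4,0],[27,4.6,1],[29.7,5,2]], "hand": [5,4,4,4,4,4,4,4], "squeeze": 40}}

```text
t: 32.63
eef_pos: [0.5504, 0.0126, 0.0656]
orientation: [0.706, 0.708, 0.001, -0.0]
wrist_force: [0.1, 1.6, -0.6]
grip_width: 0.04
```

Request:
{"op": "step_arm", "data": {"twist": [[0,0,0],[0,0,0]], "xyz": [[0,0,1],[0,0,1]], "hand": [4,4]}}

```text
t: 32.8
eef_pos: [0.5492, 0.0096, 0.054]
orientation: [0.706, 0.708, -0.001, -0.001]
wrist_force: [-0.4, -0.8, -0.3]
grip_width: 0.0398
```

```bash
python3 go.py .5515 .0074 .0 90.2; python3 snap.py g12 .55 0.0 .05 40
```

```text
t 32.8 pos [0.5492 0.0096 0.054 ] w 0.0398 F [-0.38 -0.85 -0.28] q [ 0.04  0.89 -0.23  1.72  0.33  0.57 -0.38]
xyz cm [-0.22  0.25  5.4 ] twist [-0.0033  0.     -0.0007]
```

View pics/g12.png

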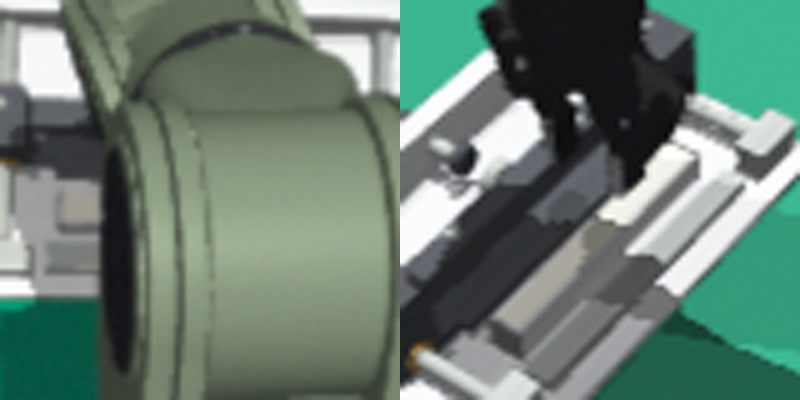

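The fingers stand above the bar, one on each side. Descend.

Request:
{"op": "step_arm", "data": {"twist": [[0,0,0],[0,0,0],[0,0,0],[0,0,0],[0,0,0]], "xyz": [[-0.2,0.2,1],[-0.2,0.2,2],[-0.2,0.2,3.2],[-0.2,0.2,4.2],[-0.2,0.2,4.2]], "hand": [4,4,4,4,4]}}

```text
t: 33.32
eef_pos: [0.5514, 0.0057, 0.0123]
orientation: [0.707, 0.707, -0.001, -0.001]
wrist_force: [0.4, -0.3, -0.6]
grip_width: 0.0402
```

```bash
python3 go.py .5515 .0074 .0 90.2; python3 snap.py g13 .55 0.0 .03 30
```

```text
t 33.3167 pos [0.5514 0.0057 0.0123] w 0.0402 F [ 0.4  -0.32 -0.61] q [ 0.04  0.96 -0.2   1.73  0.35  0.49 -0.4 ]
xyz cm [0.17 0.02 1.22] twist [-0.0027  0.0002 -0.0042]
```

View pics/g13.png

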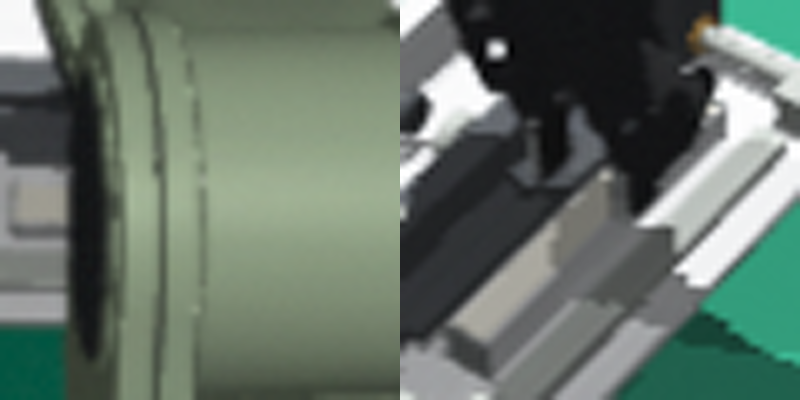

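Request:
{"op": "step_arm", "data": {"twist": [[0,0,0],[0,0,0],[0,0,0],[0,0,0]], "xyz": [[0.1,0,0.5],[0.1,0,1],[0.1,0,1.2],[0.1,0,1.2]], "hand": [4,4,4,4]}}

```text
t: 33.75
eef_pos: [0.5522, 0.0073, 0.0019]
orientation: [0.707, 0.707, -0.0, -0.0]
wrist_force: [-0.7, -0.2, 0.1]
grip_width: 0.04
```

Request:
{"op": "step_arm", "data": {"twist": [[0,0,0],[0,0,0],[0,0,0],[0,0,0],[0,0,0],[0,0,0],[0,0,0]], "xyz": [[0,0,0],[0,0,0],[0,0,0],[0,0,0],[0,0,0],[0,0,0],[0,0,0]], "hand": [3,2.4,2,1.5,1.5,1.5,1.5], "squeeze": 60}}

```text
t: 34.33
eef_pos: [0.5524, 0.0073, 0.0028]
orientation: [0.707, 0.707, 0.0, 0.0]
wrist_force: [-2.5, -1.0, 7.4]
grip_width: 0.0185
```

```bash
python3 go.py .5515 .0074 .0 90.2
```

```text
t 34.3333 pos [0.5524 0.0073 0.0028] w 0.0185 F [-2.54 -1.03  7.44] q [ 0.03  0.98 -0.19  1.74  0.36  0.46 -0.4 ]
xyz cm [ 0.01 -0.09  0.28] twist [ 0.0002 -0.     -0.0036]
```

Request:
{"op": "step_arm", "data": {"twist": [[0,0,0],[0,0,0],[0,0,0],[0,0,0],[0,0,0],[0,0,0]], "xyz": [[0,0,-0.2],[0,0,-0.6],[0,0,-1.2],[0,0,-2.2],[0,0,-3.2],[0,0,-3.4]], "hand": [1.5,1.5,1.5,1.5,1.5,1.5]}}

```text
t: 34.83
eef_pos: [0.5532, 0.0074, 0.0384]
orientation: [0.707, 0.707, 0.001, 0.001]
wrist_force: [1.3, -0.3, -1.3]
grip_width: 0.0184
```

```bash
python3 go.py .566 .36 .10 172.3; python3 snap.py g14 .55 0.0 .05 40
```

```text
t 34.8333 pos [0.5532 0.0074 0.0384] w 0.0184 F [ 1.32 -0.31 -1.26] q [ 0.04  0.92 -0.22  1.72  0.34  0.54 -0.39]
xyz cm [35.27  1.29 -6.14] twist [ 2.1000e-03  1.4000e-03 -1.4366e+00]
```

View pics/g14.png

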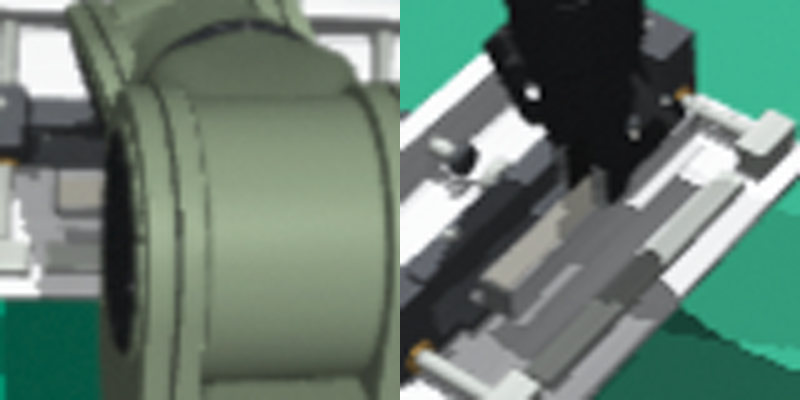

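The bar has come up level, at −1.3 N. Raise it higher, then carry and turn.

Request:
{"op": "step_arm", "data": {"twist": [[0,0,0],[0,0,0],[0,0,0],[0,0,-0.1],[0,0,-0.2],[0,0,-0.3],[0,0,-0.4],[0,0,-0.5]], "xyz": [[0,0,-2],[0,0,-4.5],[0.5,0,-6.2],[3,0.1,-6.2],[6,0.2,-6.2],[9,0.3,-6.2],[12,0.4,-6.2],[15,0.5,-6.2]], "hand": [1.5,1.5,1.5,1.5,1.5,1.5,1.5,1.5]}}

```text
t: 35.6
eef_pos: [0.5571, 0.1587, 0.0981]
orientation: [0.508, 0.861, -0.0, -0.0]
wrist_force: [0.3, -0.5, -2.1]
grip_width: 0.0184
```

```bash
python3 go.py .566 .36 .09 172.3
```

```text
t 35.6 pos [0.5571 0.1587 0.0981] w 0.0184 F [ 0.31 -0.5  -2.08] q [-0.15  0.87 -0.38  1.58  0.41  0.77 -0.19]
xyz cm [17.19 10.51  0.81] twist [-3.000e-04 -3.000e-04 -9.317e-01]
```

Request:
{"op": "step_arm", "data": {"twist": [[0,0,-0.11],[0,0,-0.22],[0,0,-0.34],[0,0,-0.46],[0,0,-0.58],[0,0,-0.7],[0,0,-0.82],[0,0,-0.93]], "xyz": [[2,1.2,0],[4.2,2.6,0],[6.5,4,0],[8.8,5.4,0],[11,6.7,0],[13.2,8.1,0],[15.4,9.4,0],[17.2,10.5,0]], "hand": [1.5,1.5,1.5,1.5,1.5,1.5,1.5,1.5]}}

```text
t: 36.27
eef_pos: [0.5665, 0.3603, 0.0979]
orientation: [0.067, 0.998, 0.0, -0.0]
wrist_force: [-0.0, -0.3, -2.2]
grip_width: 0.0185
```

Request:
{"op": "step_arm", "data": {"twist": [[0,0,0],[0,0,0]], "xyz": [[0,0,1.5],[0,0,2.5]], "hand": [1.5,1.5]}}

```text
t: 36.43
eef_pos: [0.5663, 0.3594, 0.0718]
orientation: [0.07, 0.998, -0.0, -0.001]
wrist_force: [0.0, -0.2, -2.7]
grip_width: 0.0181
```

```bash
python3 go.py .566 .36 -.003 172.3; python3 snap.py g15 .56 0.35 .05 60
```

```text
t 36.4333 pos [0.5663 0.3594 0.0718] w 0.0181 F [ 0.01 -0.16 -2.68] q [-0.38  1.06 -0.6   1.21  0.6   1.04  0.4 ]
xyz cm [0.03 0.06 7.48] twist [-0.0003 -0.001  -0.0048]
```

View pics/g15.png

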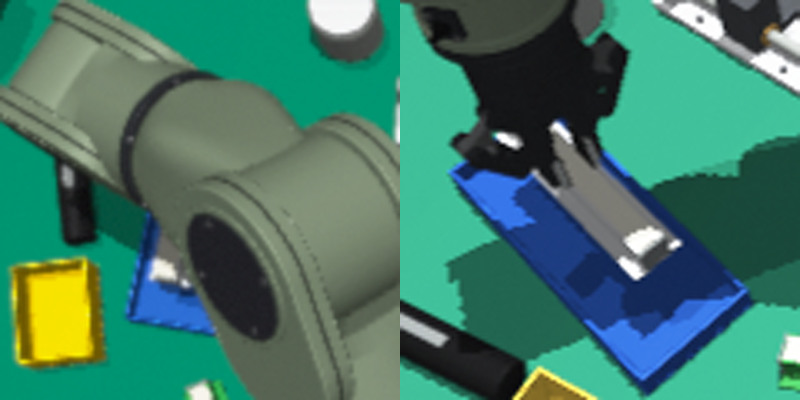

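The bar is over the tray, aligned and centred in both views. Lower it, slowly at the end.

Request:
{"op": "step_arm", "data": {"twist": [[0,0,0],[0,0,0],[0,0,0],[0,0,0],[0,0,0],[0,0,0],[0,0,0]], "xyz": [[0,0.1,1.5],[0,0.1,3],[0,0.1,4.5],[0,0.1,5.6],[0,0.1,6.2],[0,0.1,6.6],[0,0.1,6.6]], "hand": [1.5,1.5,1.5,1.5,1.5,1.5,1.5]}}

```text
t: 37.12
eef_pos: [0.5671, 0.3594, 0.0068]
orientation: [0.07, 0.998, -0.0, -0.0]
wrist_force: [-0.2, -0.1, -1.9]
grip_width: 0.0186
```

Request:
{"op": "step_arm", "data": {"twist": [[0,0,0],[0,0,0],[0,0,0],[0,0,0]], "xyz": [[0,0,0.1],[0,0,0.2],[0,0,0.3],[0,0,0.4]], "hand": [1.5,1.5,1.5,1.5]}}

```text
t: 37.45
eef_pos: [0.5674, 0.3597, 0.0037]
orientation: [0.07, 0.998, 0.0, 0.0]
wrist_force: [0.1, -0.1, -1.8]
grip_width: 0.0183
```

Request:
{"op": "step_arm", "data": {"twist": [[0,0,0],[0,0,0]], "xyz": [[0,0,0.05],[0,0,0.1]], "hand": [1.5,1.5]}}

```text
t: 37.62
eef_pos: [0.5672, 0.3596, 0.0024]
orientation: [0.07, 0.998, 0.0, 0.0]
wrist_force: [-1.0, -1.4, -1.5]
grip_width: 0.0184
```

Request:
{"op": "step_arm", "data": {"twist": [[0,0,0],[0,0,0],[0,0,0],[0,0,0]], "xyz": [[0,0,0.05],[0,0,0.1],[0,0,0.15],[0,0,0.2]], "hand": [1.5,1.5,1.5,1.5]}}

```text
t: 37.95
eef_pos: [0.5672, 0.3596, 0.0003]
orientation: [0.07, 0.998, 0.0, 0.0]
wrist_force: [-0.2, -0.7, -1.4]
grip_width: 0.0183
```

Request:
{"op": "step_arm", "data": {"twist": [[0,0,0],[0,0,0]], "xyz": [[0,0,0.05],[0,0,0.1]], "hand": [1.5,1.5]}}

```text
t: 38.12
eef_pos: [0.5672, 0.3596, -0.0007]
orientation: [0.07, 0.998, 0.0, -0.0]
wrist_force: [-0.4, 0.7, -1.7]
grip_width: 0.0184
```

Request:
{"op": "step_arm", "data": {"twist": [[0,0,0],[0,0,0]], "xyz": [[0,0,0.05],[0,0,0.1]], "hand": [1.5,1.5]}}

```text
t: 38.28
eef_pos: [0.5672, 0.3596, -0.0017]
orientation: [0.07, 0.998, 0.0, -0.0]
wrist_force: [0.1, -0.1, -1.9]
grip_width: 0.0182
```

Request:
{"op": "step_arm", "data": {"twist": [[0,0,0],[0,0,0]], "xyz": [[0,0,0.03],[0,0,0.06]], "hand": [1.5,1.5]}}

```text
t: 38.45
eef_pos: [0.5672, 0.3596, -0.0023]
orientation: [0.07, 0.998, 0.0, -0.0]
wrist_force: [-0.2, -1.2, -0.3]
grip_width: 0.0185
```

Request:
{"op": "step_arm", "data": {"twist": [[0,0,0],[0,0,0]], "xyz": [[0,0,0.03],[0,0,0.04]], "hand": [1.5,1.5]}}

```text
t: 38.62
eef_pos: [0.5672, 0.3596, -0.0027]
orientation: [0.07, 0.998, 0.0, -0.0]
wrist_force: [0.9, -0.7, -2.2]
grip_width: 0.0183
```

Request:
{"op": "step_arm", "data": {"twist": [[0,0,0],[0,0,0]], "xyz": [[0,0,0.03],[0,0,0.03]], "hand": [1.5,1.5]}}

```text
t: 38.78
eef_pos: [0.5672, 0.3596, -0.003]
orientation: [0.07, 0.998, 0.0, -0.0]
wrist_force: [-0.4, 0.5, -1.4]
grip_width: 0.018
```

Request:
{"op": "step_arm", "data": {"twist": [[0,0,0],[0,0,0]], "xyz": [[0,0,0.02],[0,0,0.03]], "hand": [1.5,1.5]}}

```text
t: 38.95
eef_pos: [0.5673, 0.3597, -0.0031]
orientation: [0.07, 0.998, 0.0, 0.0]
wrist_force: [-1.2, -0.3, 1.8]
grip_width: 0.0183
```

Request:
{"op": "step_arm", "data": {"twist": [[0,0,0],[0,0,0]], "xyz": [[0,0,0.02],[0,0,0.03]], "hand": [1.5,1.5]}}

```text
t: 39.12
eef_pos: [0.5673, 0.3597, -0.0032]
orientation: [0.07, 0.998, 0.0, 0.0]
wrist_force: [-2.9, -2.3, 7.9]
grip_width: 0.018
```

Request:
{"op": "step_arm", "data": {"twist": [[0,0,0],[0,0,0]], "xyz": [[0,0,0.02],[0,0,0.03]], "hand": [1.5,1.5]}}

```text
t: 39.28
eef_pos: [0.5673, 0.3597, -0.0032]
orientation: [0.07, 0.998, 0.0, 0.0]
wrist_force: [-2.7, -2.1, 11.0]
grip_width: 0.0186
```

The bar is resting on the tray floor. Ease off, open and withdraw.

Request:
{"op": "step_arm", "data": {"twist": [[0,0,0],[0,0,0],[0,0,0],[0,0,0],[0,0,0],[0,0,0]], "xyz": [[0,0,-0.05],[0,0,-0.06],[0,0,-0.06],[0,0,-0.06],[0,0,-0.06],[0,0,-0.06]], "hand": [1.5,2.2,2.6,3.2,4,4]}}

```text
t: 39.78
eef_pos: [0.5672, 0.3596, -0.0033]
orientation: [0.07, 0.998, 0.0, -0.0]
wrist_force: [0.5, 0.9, 0.5]
grip_width: 0.04
```

Request:
{"op": "step_arm", "data": {"twist": [[0,0,0],[0,0,0],[0,0,0],[0,0,0],[0,0,0],[0,0,0]], "xyz": [[0,0,-0.5],[0,0,-2],[0,0,-4],[0,0,-7],[0,0,-11],[0,0,-14]], "hand": [4,4,4,4,4,4]}}

```text
t: 40.28
eef_pos: [0.5673, 0.36, 0.141]
orientation: [0.07, 0.998, 0.001, 0.001]
wrist_force: [1.4, 0.4, 0.7]
grip_width: 0.0396
```

```bash
python3 go.py .566 .36 -.003 172.3; python3 snap.py g16 .56 0.35 .02 60
```

```text
t 40.2833 pos [0.5673 0.36   0.141 ] w 0.0396 F [1.44 0.36 0.69] q [-0.37  0.98 -0.63  1.15  0.56  1.17  0.44]
xyz cm [ 0.14 -0.05 14.4 ] twist [ 0.0022  0.0011 -0.0062]
```

View pics/g16.png

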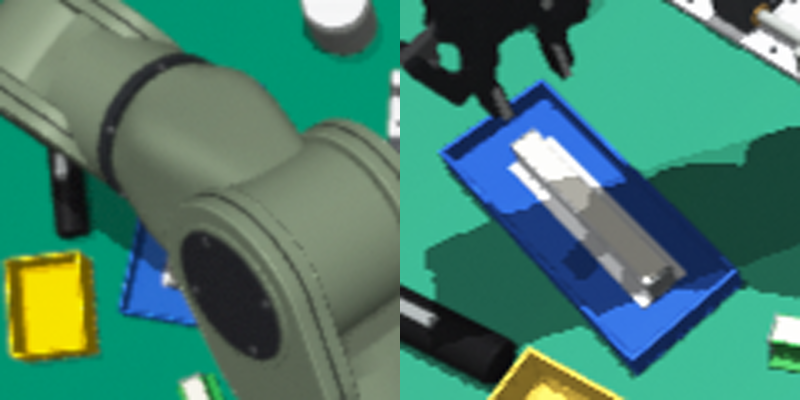

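The side view shows the bar flat, lens up and centred in the tray. I draw the arm aside and check the full scene.

Request:
{"op": "step_arm", "data": {"twist": [[0,0,0],[0,0,0],[0,0,0],[0,0,0],[0,0,0],[0,0,0],[0,0,0],[0,0,0]], "xyz": [[1,2,-2],[2,5,-4],[4,9,-4],[6,13,-4],[7,17,-4],[8,21,-4],[8,25,-4],[8,25,-4]], "hand": [4,4,4,4,4,4,4,4]}}

```text
t: 41.05
eef_pos: [0.5248, 0.5808, 0.1776]
orientation: [0.071, 0.997, 0.002, 0.002]
wrist_force: [2.1, -0.6, 0.2]
grip_width: 0.0399
```

Run:
```python
from h import *
from plant import viewer, observe
s=observe(); print(s["t"],s["eef_pos"])
for n in ("top","side"):
    d=viewer.get_image(n); pickle.dump(d,open(f"{n}1.pkl","wb"))
    cv2.imwrite(f"pics/{n}1.png",cv2.resize(d["pixels"][:,:,::-1],(800,600),interpolation=cv2.INTER_CUBIC))
    a=pickle.load(open(f"{n}0.pkl","rb"))
d=pickle.load(open("side1.pkl","rb"));X=cloud(d); T=np.array([.5657,.3598]); c,s_=np.cos(-.1353),np.sin(-.1353)
P=X.reshape(-1,3); col=d["pixels"].reshape(-1,3).astype(int)
L=(P[:,:2]-T)@np.array([[c,-s_],[s_,c]])
mk=(abs(L[:,0])<.12)&(abs(L[:,1])<.042)&(col.max(1)-col.min(1)<45)&(P[:,2]>0.0)&(P[:,2]<.06)
print(mk.sum(), np.percentile(L[mk],[2,50,98],axis=0).round(3), np.percentile(P[mk,2],[5,50,90]).round(3))
```

```text
41.05 [0.52479838 0.58078887 0.17755364]
987 [[-0.092 -0.021]
 [-0.012  0.003]
 [ 0.083  0.019]] [0.005 0.027 0.03 ]
```

View pics/top1.png

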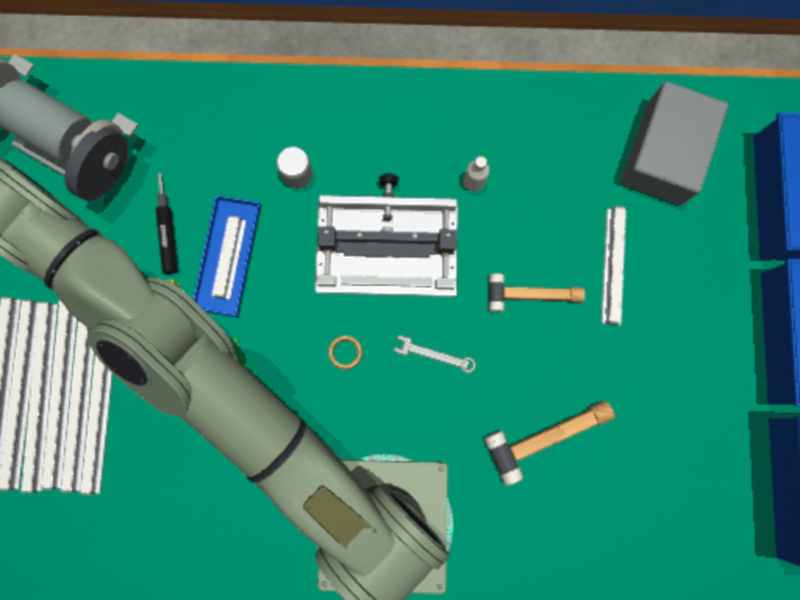

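View pics/side1.png

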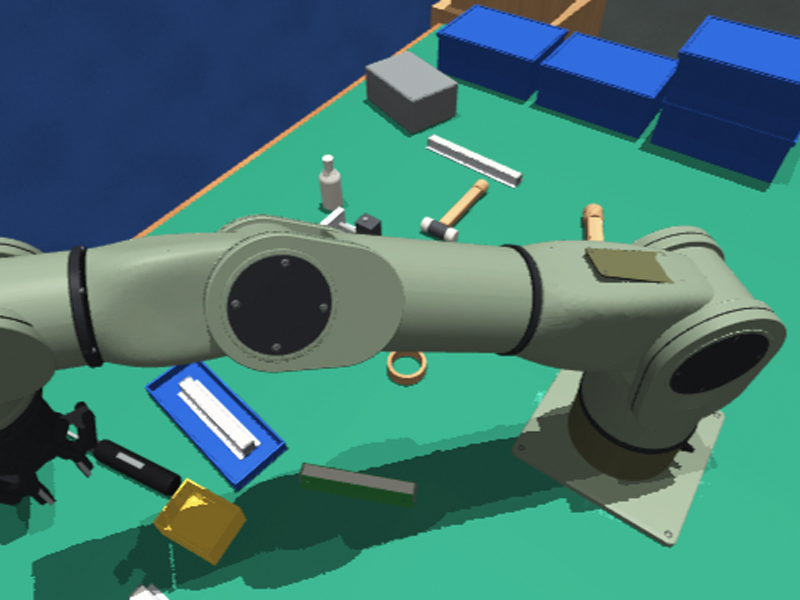

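Both views show the bar in the tray at (228,257), the mallet flat at (535,294), the jaw back, and the bystanders in their starting places. Hand in.

```bash
python3 -c "
from plant import workorder
print(workorder.sign_off())"
```

```text
the job is handed in; nothing more can be done
None
```

The jaw is walked back, the mallet is lying on the bench, and the light bar is in the tray. I handed the job in at about 41 s of the 72 s; sign-off gives no verdict.

**What I did:**
- I took the small mallet (head measured 80 mm) and alternated the two housings, four pushes on the right and three on the left. These were slow, gentle pushes rather than sharp taps.
- The jaw came back about 10.5 mm. The wrist sensor read at most about 9.9 N along the push (about 10 N in all), below the 14 N limit. Those readings come at the end of each move, so shorter peaks would not show.
- I laid the mallet flat on clear bench beside the jig, then lifted the bar and set it in the tray. The highest wrist force at touchdown was 11 N, against the 25 N limit.

**Last checks:**
- **Bar:** it lies lens up on the tray floor. Its middle is within about 5 mm of the tray's centre, against limits of 45 mm and 30 mm.
- **Mallet and jaw:** the mallet lies flat and let go. The jaw matched the 11 mm outline laid over the top view.
- **Bystanders:** by eye, all were in their starting places. The arm hid part of the screw bin in the top view, but it shows in place in the side view.

**What disagreed:**
- **Tip height:** the real fingertips sat about 24 mm above the reported TCP. My first grip closed in the air above the handle without moving the mallet. I corrected for the offset from then on.
- **Grip width:** it read 2.5 to 3.5 mm below the true sizes.
- **Mallet set-down:** the wrist force reached 17 N at touchdown.

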